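# Put four mixed-up flower pots on their own saucers

## Task

The four terracotta pots stand on the wrong saucers: put each on its own, upright and in the middle of it - large round pot on the large round saucer, small round on small round, large square on large square, small square on small square - with the square pots lined up with the sides of their saucers. Every saucer is taken, so use the empty wooden board as the free spot on the way. Never tip a pot over, and leave the bottle with the green cap standing where it is.

Things in the scene. Friction and masses are not known exactly. Their poses are not given: they have to be found in the camera images.
- large_round_pot: large round terracotta flower pot, empty, 62 mm high; the upright rim band (the top 17 mm) is 58 mm in diameter, the body below tapers to 42 mm at the foot; wall 4 to 5 mm; 160 g give or take. Origin: centre of its underside; z up. At the start it stands on one of the square saucers
- large_round_saucer: large round terracotta saucer, fixed to the bench, 94 mm across outside, inner floor 84 mm across, floor 5 mm above the bench, lip 12 mm high. Origin: centre of its underside on the bench; z up
- small_round_pot: small round terracotta flower pot, empty, 46 mm high; the upright rim band (the top 14 mm) is 40 mm in diameter, the body below tapers to 30 mm at the foot; wall 4 to 5 mm; 70 g give or take. Origin: centre of its underside; z up. At the start it stands on one of the square saucers
- small_round_saucer: small round terracotta saucer, fixed to the bench, 72 mm across outside, inner floor 62 mm across, floor 5 mm above the bench, lip 12 mm high. Origin: centre of its underside on the bench; z up
- large_square_pot: large square terracotta flower pot, empty, 62 mm high; the upright rim band (the top 17 mm) is 52 x 52 mm, the straight body below 42 x 42 mm; wall 4 to 5 mm; 160 g give or take. Origin: centre of its underside; z up; x and y parallel to its sides. At the start it stands on one of the round saucers
- large_square_saucer: large square terracotta saucer, fixed to the bench, 94 x 94 mm outside, inner floor 84 x 84 mm, floor 5 mm above the bench, lip 12 mm high. Origin: centre of its underside on the bench; z up; x and y parallel to its sides
- small_square_pot: small square terracotta flower pot, empty, 46 mm high; the upright rim band (the top 14 mm) is 40 x 40 mm, the straight body below 30 x 30 mm; wall 4 to 5 mm; 70 g give or take. Origin: centre of its underside; z up; x and y parallel to its sides. At the start it stands on one of the round saucers
- small_square_saucer: small square terracotta saucer, fixed to the bench, 72 x 72 mm outside, inner floor 62 x 62 mm, floor 5 mm above the bench, lip 12 mm high. Origin: centre of its underside on the bench; z up; x and y parallel to its sides
- board: small slatted wooden board, 116 x 114 mm, fixed to the bench, its top 16 mm above the bench; empty: the free spot for setting a pot down on the way. Origin: centre of its underside on the bench, z up, x along the slats
- bottle: pale plastic bottle with a green cap, 64 mm in diameter, 193 mm tall, standing loose among the pots and saucers; not to be disturbed. Origin: centre of its underside, z up
Things that resemble listed ones, but are neither listed nor needed, are in the scene too. What is shaped like the large_round_pot but purple or turquoise is not meant.

How it is judged:
At the end, for the whole second after the job is handed in: Each pot stands upright (0.08 rad) and at rest on the floor of the saucer of its own shape and size, centres within 12 mm; square pots are parallel to their saucer's sides within 0.21 rad (any quarter turn); the bottle stands within 30 mm of where it was (horizontal distance between large_round_pot and large_round_saucer below 0.012 m and z of large_round_pot in the frame of large_round_saucer between 0.002 and 0.009 m and angle between each of large_round_pot, small_round_pot, large_square_pot, small_square_pot's own z axis and vertical below 0.08 rad and linear speed of each of large_round_pot, small_round_pot, large_square_pot, small_square_pot below 0.02 m/s and angular speed of each of large_round_pot, small_round_pot, large_square_pot, small_square_pot below 0.2 rad/s and horizontal distance between small_round_pot and small_round_saucer below 0.012 m and z of small_round_pot in the frame of small_round_saucer between 0.002 and 0.009 m and horizontal distance between large_square_pot and large_square_saucer below 0.012 m and z of large_square_pot in the frame of large_square_saucer between 0.002 and 0.009 m and (angle between the x axis of large_square_pot and the x axis of large_square_saucer, either way round below 0.21 rad or angle between the x axis of large_square_pot and the y axis of large_square_saucer, either way round below 0.21 rad) and horizontal distance between small_square_pot and small_square_saucer below 0.012 m and z of small_square_pot in the frame of small_square_saucer between 0.002 and 0.009 m and (angle between the x axis of small_square_pot and the x axis of small_square_saucer, either way round below 0.21 rad or angle between the x axis of small_square_pot and the y axis of small_square_saucer, either way round below 0.21 rad) and angle between bottle's own z axis and vertical below 0.1 rad and distance of bottle from where it was at the start of the episode below 0.03 m); the robot touches nothing.
It fails at once if a pot is tipped over (more than 0.7 rad) (angle between any of large_round_pot, small_round_pot, large_square_pot, small_square_pot's own z axis and vertical above 0.7 rad).
It fails at once if the bottle is tipped (more than 0.3 rad) or shifted by more than 30 mm (angle between bottle's own z axis and vertical above 0.3 rad or distance of bottle from where it was at the start of the episode above 0.03 m).
It also fails if it takes over 144 s, if anything falls off the work surface, if the arm or the gripper's body presses on something with over 40 N, if the wrist force passes 120 N, or if a joint passes its speed limit or range.

## Robot

A 6-joint arm with a two-finger parallel gripper is mounted at the origin on the work surface; the furniture and walls round the work are solid. World frame = base frame: x ahead of the robot, y to its left, z up, the work surface at z = 0. Lengths are in m, angles in rad, forces in N, time in s.
With the tool pointing down it reaches from about 0.425 to 0.95 m from the base axis. Payload 3.5 kg.
Tool frame: the origin (TCP) lies between the finger pads; the fingertips stand 11 mm ahead of it and the grasp point (between the pads) lies 8 mm behind it (ctrl.tcp_to_tips is the distance from the TCP to the fingertips, in m); z points along the fingers, y is the direction in which the jaws open and shut (so a half turn about z gives the same grasp; the last joint's range is limited). The gripper opens to 85 mm and grips with 20 to 120 N. Pads are 22 mm wide; open, the fingers measure 114 mm over their backs; the gripper's body (76 mm by 85 mm) begins 54 mm behind the grasp point. The pads swing forward as they close: fully open they stand 13 mm farther back than shut.
Start: joints at [0.972, 0.286, 1.577, -0, 1.279, -0.15], TCP at [0.293, 0.608, 0.242] pointing down, gripper open.
Joint ranges: [-2.77, 2.77], [-0.9, 2.22], [0.21, 2.48], [-1.53, 4.67], [0.24, 2.81], [-2.84, 2.84]. Speed limits (rad/s): [2.79, 2.79, 3.14, 3.14, 3.14, 3.14].

## Interface

Orientations are given as a unit quaternion [x, y, z, w].
In Python, from plant import monitor, vision, workorder, ctrl gives the robot as it stands.
- The arm moves only by the tool jog_arm, never from a script. Its argument "series" is a list of rows, each a list of 4 numbers: the shift along the tool's x, y, z in m, then the turn about the tool's z in rad. In form: [[tx, ty, tz, spin], ...]. A call has exactly 8 rows; each row shifts and turns the pose as measured when the row begins, along the tool's axes as they then stand; what a row does not reach is not made up. A row lasts 1/12 s, in which the tool goes at most 41.7 mm and 7.16 degrees, less where a joint would pass 70% of its speed; a pose out of reach is approached as far as the arm can. A call is refused whole if a number of a shift passes 0.0417 or a number of a turn 0.125, either way. A call with a gripper value outside its range is refused whole. "grip" is the finger opening in m, from 0 to 0.0854, set as the call begins (left out, the last holds). The fingers move at their own pace and stop on an object; "grip_force" is the grip in N (left out, the last holds). Time passes only in rows, so rows that do not move let the fingers close, or fill a call up. It gives the time, the measured TCP pose, the force and the opening at its end, in the units of the state.
- monitor.get_state(): the state, without advancing time (a new reading comes with each control period).
- vision.read_camera(name): name is "scene" or "top" or "wrist"; returns the picture (480x640x3 uint8, red, green, blue); there is no depth.
- vision.get_calibration(name): a dict with "vfov" (degrees; the focal length in pixels is half the picture's height over the tangent of half this angle, whatever the lens; pixels are square), "cx", "cy" (the principal point, pixels), "R" (3x3) and "t" (3): a world point X has camera coordinates R X + t. Camera axes: x right, y down, z forward; pixel columns grow to the right and rows downward; lengths in m; the calibration is good to about 2 mm. A picture is of the moment at which its call begins: read the wrist's pose just before it. get_calibration takes no time and is no camera call; for the wrist camera it gives the pose at the moment of the call.
- workorder.sign_off(): hands the job in, once; it reports no verdict.
The state is a dict: "time": time; "qpos": joint angles; "dq": joint speeds; "joint_efforts": joint torques, N m; "eef_pos": TCP position; "tcp_rot": TCP orientation; "contact_force": force on the tool from outside, world axes, zero at the start; "wrist_torque": the same for the moment, N m; "opening": opening from 0.0 (shut) to 1.0 (fully open).
Only numpy, scipy, OpenCV 4.12 (cv2) and the standard library are available. Lean on these libraries where they do the work, as an engineer would, in place of code of your own. Each camera call takes 0.05 s, during which the arm holds its last target.

## Working session

There is one attempt and no reset: what is moved stays moved. The work goes in short steps, Python scripts to look and compute and a tool call to move; the robot and the scene stay as the last step left them, time stands still between calls to the robot, and variables do not carry over. Pictures are saved under pics/ and viewed, and the job is handed in when it is done.

Besides the shell and the picture viewer there is one more tool, called after "Call:" as a command line: name --pt "numbers of a row" for each row, then --argument value for the rest. jog_arm: Moves the arm, as the interface text tells. Its arguments: {"type":"object","properties":{"series":{"type":"array","items":{"type":"array","items":{"type":"number"}}},"grip":{"type":"number"},"grip_force":{"type":"number"}},"required":["series"]}

```bash
mkdir -p pics; ls; python3 - <<'E'
from plant import monitor, vision, workorder, ctrl
import cv2
s=monitor.get_state();print(s)
print(ctrl.tcp_to_tips)
for n in ("scene","top","wrist"):
    c=vision.get_calibration(n);print(n,c)
    im=vision.read_camera(n);cv2.imwrite(f"pics/{n}0.png",im[:,:,::-1])
E
```

```text
pics
{'time': 0.0, 'qpos': array([ 9.71979512e-01,  2.87204846e-01,  1.57819360e+00, -4.21085191e-05,
        1.27862877e+00, -1.50037404e-01]), 'dq': array([ 2.48252050e-03,  4.99619733e-04,  1.36948151e-03, -7.84876533e-05,
        7.61290594e-04,  2.56052837e-04]), 'joint_efforts': array([ 6.28937360e-04, -4.05983448e+01, -2.92621297e+01, -1.82575341e-04,
        5.84460067e-03, -2.39541464e-05]), 'eef_pos': array([0.29249592, 0.60761729, 0.24091205]), 'tcp_rot': array([ 2.22505308e-01,  9.74930718e-01, -1.14031630e-03, -4.26449541e-04]), 'contact_force': array([ 0.08519192,  0.83047963, -0.74185653]), 'wrist_torque': array([-0.00754078,  0.01369127,  0.01836568]), 'opening': 1.0009122186289803}
0.011
scene {'vfov': 47.511280433066034, 'cx': 314.9458240577227, 'cy': 243.56213601855038, 'R': array([[ 0.81595561, -0.57810248, -0.00373546],
       [-0.35042846, -0.48944818, -0.79852387],
       [ 0.45980032,  0.65286905, -0.60195156]]), 't': array([-0.3652562 ,  0.23850479,  0.68042727])}
top {'vfov': 55.39438509927484, 'cx': 316.49877121792116, 'cy': 240.16081789820092, 'R': array([[-1.57479749e-04, -9.99771512e-01, -2.13752104e-02],
       [-9.95120638e-01,  2.26567247e-03, -9.86396578e-02],
       [ 9.86655490e-02,  2.12553793e-02, -9.94893622e-01]]), 't': array([0.06902914, 0.49259651, 0.86860755])}
wrist {'vfov': 69.77270823311956, 'cx': 318.23629022752783, 'cy': 241.13055688285326, 'R': array([[ 0.43354656,  0.90112639, -0.00293483],
       [ 0.86542289, -0.41545689,  0.28006926],
       [ 0.25115851, -0.12396294, -0.95997531]]), 't': array([-0.67425821, -0.03636059,  0.37861525])}
```

View pics/scene0.png

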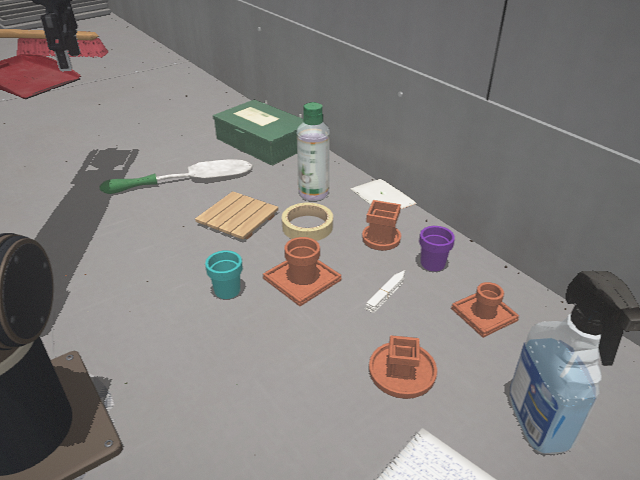

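View pics/top0.png

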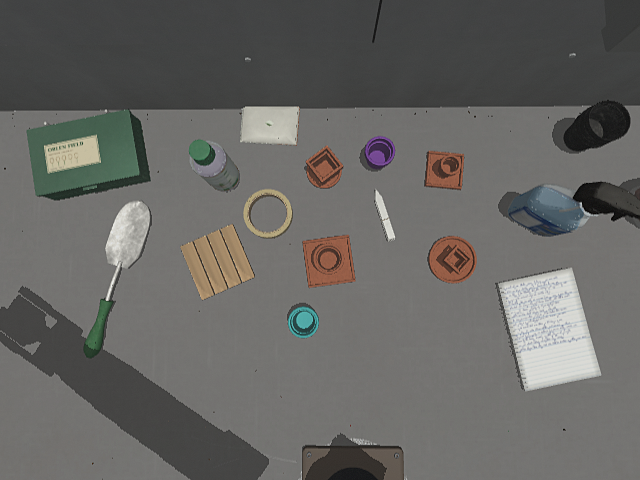

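View pics/wrist0.png

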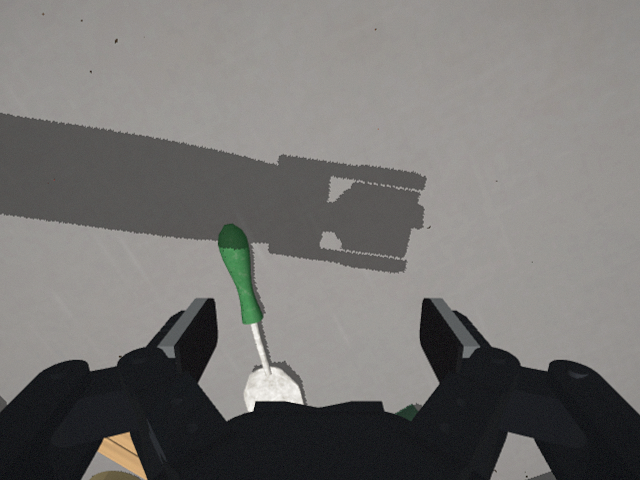

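The top view shows a single 4-cycle:
- The large round pot, at (328,260), is on the large square saucer.
- The small square pot, at (452,259), is on the large round saucer.
- The small round pot, at (445,169), is on the small square saucer.
- The large square pot, at (324,167), is on the small round saucer.
- The board is at (217,262), and the bottle cap at (203,150).

```bash
cat > h.py <<'E'
from plant import monitor, vision, workorder, ctrl
import cv2, numpy as np
def ray(c,u,v,z,H=480):
    f=H/2/np.tan(np.radians(c['vfov'])/2)
    d=np.array([(u-c['cx'])/f,(v-c['cy'])/f,1.]); R=c['R'];C=-R.T@c['t']; w=R.T@d
    return C+w*(z-C[2])/w[2]
def proj(c,X):
    f=240/np.tan(np.radians(c['vfov'])/2); p=c['R']@np.array(X)+c['t']
    return np.array([c['cx']+f*p[0]/p[2],c['cy']+f*p[1]/p[2]])
def terr(im):
    h=cv2.cvtColor(im,cv2.COLOR_RGB2HSV)
    return (((h[...,0]<13)|(h[...,0]>174))&(h[...,1]>110)&(h[...,2]>35)).astype(np.uint8)
E
python3 - <<'E'
from h import *
c=vision.get_calibration("top");im=vision.read_camera("top")
m=terr(im);m[:120]=0
cs,_=cv2.findContours(m,cv2.RETR_EXTERNAL,cv2.CHAIN_APPROX_NONE)
for k in cs:
    if cv2.contourArea(k)<400: continue
    P=np.array([ray(c,u,v,.012)[:2] for u,v in k[:,0]],np.float32)
    print("blob px",k[:,0].mean(0).round(),"area",cv2.contourArea(k)); print("  minrect",[np.round(x,4) for x in cv2.minAreaRect(P)],"circ",np.round(cv2.minEnclosingCircle(P)[0],4),cv2.minEnclosingCircle(P)[1])
h=cv2.cvtColor(im,cv2.COLOR_RGB2HSV)
w=((h[...,0]>10)&(h[...,0]<20)&(h[...,1]>70)&(h[...,2]>90)).astype(np.uint8); w=cv2.morphologyEx(w,cv2.MORPH_CLOSE,np.ones((5,5)))
cs,_=cv2.findContours(w,cv2.RETR_EXTERNAL,cv2.CHAIN_APPROX_NONE);k=max(cs,key=cv2.contourArea)
P=np.array([ray(c,u,v,.016)[:2] for u,v in k[:,0]],np.float32);print("board",cv2.minAreaRect(P))
print("bottle cap",ray(c,203,150,.19))
for n,b in (("a",(280,120,500,300)),):
    x0,y0,x1,y1=b; cv2.imwrite("pics/topcrop.png",cv2.resize(im[y0:y1,x0:x1,::-1],None,fx=3.6,fy=3.3,interpolation=cv2.INTER_CUBIC)[:600,:800])
s=vision.read_camera("scene")
cv2.imwrite("pics/scenecrop.png",cv2.resize(s[190:410,250:530,::-1],None,fx=2.7,fy=2.7,interpolation=cv2.INTER_CUBIC))
E
```

```text
blob px [452. 259.] area 1686.0
  minrect [array([ 0.4564, -0.1982]), array([0.0919, 0.0904]), np.float64(89.858)] circ [ 0.456  -0.1978] 0.04656006023287773
blob px [328. 261.] area 2104.5
  minrect [array([0.4534, 0.0453]), array([0.0925, 0.0928]), np.float64(7.9895)] circ [0.4528 0.0448] 0.06429442018270493
blob px [444. 170.] area 1200.0
  minrect [array([ 0.6353, -0.1869]), array([0.0731, 0.0716]), np.float64(84.1506)] circ [ 0.6357 -0.1868] 0.049964796751737595
blob px [324. 169.] area 1006.5
  minrect [array([0.6366, 0.0546]), array([0.0723, 0.0712]), np.float64(37.2883)] circ [0.6431 0.054 ] 0.042949970811605453
board ((0.45228275656700134, 0.2655170261859894), (0.11548607051372528, 0.1130792498588562), 23.60955810546875)
bottle cap [0.62469207 0.25025679 0.19      ]
```

View pics/topcrop.png

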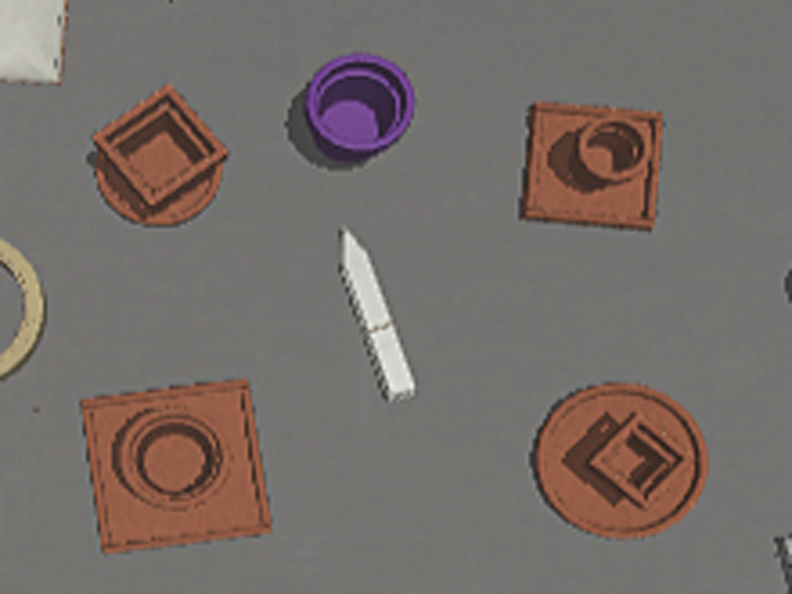

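View pics/scenecrop.png

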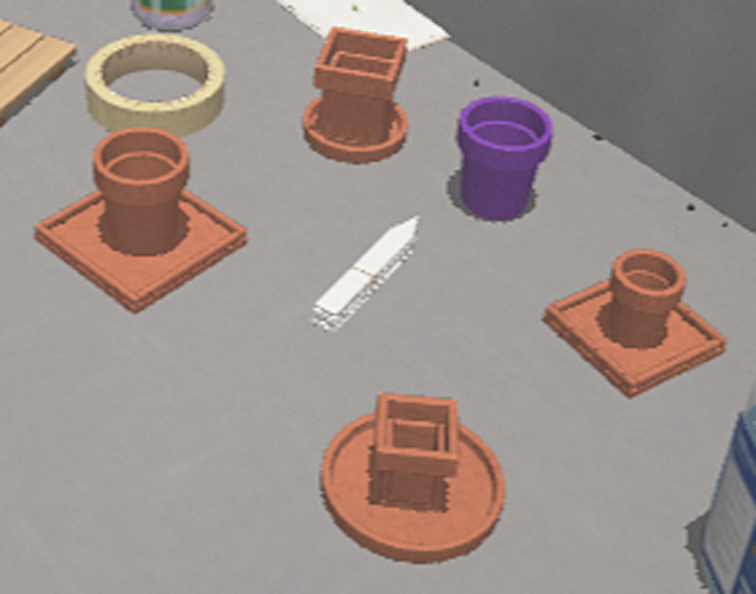

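```bash
python3 - <<'E'
from h import *
c=vision.get_calibration("top");s=vision.get_calibration("scene")
T=lambda x,y:(280+x/3.6,120+y/3.3); S=lambda x,y:(250+x/2.7,190+y/2.7)
print("LR",ray(c,*T(172,458),.067),ray(s,*S(141,156),.067))
print("SR",ray(c,*T(613,151),.051),ray(s,*S(648,275),.051))
for n,cs,z in (("LS",[(168,85),(228,153),(155,210),(93,138)],.067),("SS",[(634,412),(685,460),(642,507),(590,462)],.051)):
    P=np.array([ray(c,*T(*p),z)[:2] for p in cs]);print(n,P.mean(0),[np.round((np.linalg.norm(P[i]-P[i-1]),np.degrees(np.arctan2(*(P[i]-P[i-1])[::-1]))),3) for i in range(4)])
P=np.array([ray(s,*S(*p),.067)[:2] for p in [(332,29),(408,38),(392,84),(315,70)]]);print("LS scene",P.mean(0),P)
# SR saucer circle from lower arc; with RANSAC-free fit
im=vision.read_camera("top");m=terr(im)
k=[k for k in cv2.findContours(m,0,cv2.CHAIN_APPROX_NONE)[0] if cv2.contourArea(k)>400 and abs(k[:,0].mean(0)-[324,169]).max()<6][0][:,0]
k=k[(k[:,1]>172)]
P=np.array([ray(c,u,v,.012)[:2] for u,v in k]);A=np.c_[2*P,np.ones(len(P))];x=np.linalg.lstsq(A,(P**2).sum(1),rcond=None)[0];print("SRsaucer",x[:2],np.sqrt(x[2]+x[:2]@x[:2]))
# saucers by scene: LR saucer blob
E
```

```text
LR [0.45376926 0.04662277 0.067     ] [0.45178633 0.04070898 0.067     ]
SR [ 0.63283628 -0.18862016  0.051     ] [ 0.63011305 -0.19410113  0.051     ]
LS [0.63269965 0.05195962] [array([ 5.0000e-02, -5.1946e+01]), array([ 5.10000e-02, -1.41987e+02]), array([5.10000e-02, 1.30713e+02]), array([ 0.053, 37.642])]
SS [ 0.45312057 -0.19625584] [array([ 3.7000e-02, -3.9693e+01]), array([ 3.80000e-02, -1.37009e+02]), array([3.50000e-02, 1.39095e+02]), array([3.7000e-02, 4.5671e+01])]
LS scene [0.62997972 0.04668685] [[0.63440451 0.08184563]
 [0.66815547 0.04401832]
 [0.62344939 0.01013033]
 [0.59390952 0.05075312]]
SRsaucer [0.63457598 0.05428991] 0.03394970960593027
```

```bash
cat >> h.py <<'E'
from scipy.spatial.transform import Rotation as Ro
def pose():
    s=monitor.get_state();R=Ro.from_quat(s['tcp_rot']).as_matrix();return s,R
def yawd():
    s,R=pose();return np.degrees(np.arctan2(R[1,1],R[0,1]))
def plan(x,y,z,yaw=None,n=8):
    s,R=pose();p=s['eef_pos'];y0=np.arctan2(R[1,1],R[0,1])
    dy=0 if yaw is None else (np.radians(yaw)-y0+np.pi/2)%np.pi-np.pi/2
    d=np.array([x,y,z])-p; a=y0
    print("t %.2f pos %s yaw %.1f q %s grip %.3f F %s"%(s['time'],p.round(4),np.degrees(y0),s['qpos'].round(2),s['opening'],s['contact_force'].round(1)))
    print("tilt",R[:,2].round(4),"d world",d.round(4),"dyaw",np.degrees(dy).round(1))
    out=[]
    for i in range(n):
        Y=np.array([np.cos(a),np.sin(a)]);X=np.array([-Y[1],Y[0]])
        X=np.array([-np.sin(a),np.cos(a)])  # tool z down: x = y cross z
        out.append([round(float(v),4) for v in (d[:2]/n@X,d[:2]/n@Y,-d[2]/n,-dy/n)]); a+=dy/n
    print(out)
E
python3 - <<'E'
from h import *
plan(0.453,0.045,.24,8,n=16)
s,R=pose();print(R.round(3))
E
```

```text
t 0.30 pos [0.2927 0.608  0.2418] yaw 64.3 q [ 0.97  0.29  1.58  0.    1.28 -0.15] grip 1.000 F [-0.3 -0.1  0.2]
tilt [-5.e-04 -7.e-04 -1.e+00] d world [ 0.1603 -0.563  -0.0018] dyaw -56.3
[[-0.0243, -0.0274, 0.0001, 0.0614], [-0.0259, -0.0258, 0.0001, 0.0614], [-0.0275, -0.0242, 0.0001, 0.0614], [-0.0289, -0.0224, 0.0001, 0.0614], [-0.0302, -0.0206, 0.0001, 0.0614], [-0.0314, -0.0187, 0.0001, 0.0614], [-0.0325, -0.0168, 0.0001, 0.0614], [-0.0335, -0.0147, 0.0001, 0.0614], [-0.0343, -0.0127, 0.0001, 0.0614], [-0.035, -0.0105, 0.0001, 0.0614], [-0.0356, -0.0084, 0.0001, 0.0614], [-0.0361, -0.0062, 0.0001, 0.0614], [-0.0364, -0.0039, 0.0001, 0.0614], [-0.0365, -0.0017, 0.0001, 0.0614], [-0.0366, 0.0005, 0.0001, 0.0614], [-0.0365, 0.0028, 0.0001, 0.0614]]
[[-0.901  0.434 -0.   ]
 [ 0.434  0.901 -0.001]
 [ 0.    -0.001 -1.   ]]
```

Call:
jog_arm --pt "-0.024 -0.027 0 0.06" --pt "-0.026 -0.026 0 0.06" --pt "-0.0275 -0.024 0 0.06" --pt "-0.029 -0.022 0 0.06" --pt "-0.03 -0.02 0 0.06" --pt "-0.031 -0.019 0 0.06" --pt "-0.0325 -0.017 0 0.06" --pt "-0.0335 -0.015 0 0.06" --grip 0.0854 --grip_force 30

```text
time: 0.97
eef_pos: [0.3718, 0.3222, 0.2394]
tcp_rot: [0.452, 0.892, 0.0, -0.0]
contact_force: [0.1, 0.1, 0.4]
opening: 0.998
```

```bash
python3 -c "
from h import *
plan(0.453,0.045,.24,8)"
```

```text
t 0.97 pos [0.3718 0.3222 0.2394] yaw 36.2 q [ 0.51 -0.12  2.02  0.    1.25 -0.13] grip 0.998 F [0.1 0.1 0.4]
tilt [-5.e-04  8.e-04 -1.e+00] d world [ 0.0812 -0.2772  0.0006] dyaw -28.2
[[-0.034, -0.0123, -0.0001, 0.0615], [-0.0346, -0.0102, -0.0001, 0.0615], [-0.0352, -0.008, -0.0001, 0.0615], [-0.0356, -0.0058, -0.0001, 0.0615], [-0.0359, -0.0036, -0.0001, 0.0615], [-0.0361, -0.0014, -0.0001, 0.0615], [-0.0361, 0.0008, -0.0001, 0.0615], [-0.036, 0.003, -0.0001, 0.0615]]
```

Tracking is good.

Call:
jog_arm --pt "-0.034 -0.012 0 0.0615" --pt "-0.0345 -0.01 0 0.0615" --pt "-0.035 -0.008 0 0.0615" --pt "-0.0356 -0.006 0 0.0615" --pt "-0.036 -0.0035 0 0.0615" --pt "-0.036 -0.0015 0 0.0615" --pt "-0.036 0.001 0 0.0615" --pt "-0.036 0.003 0 0.0615"

```text
time: 1.63
eef_pos: [0.4509, 0.0311, 0.2413]
tcp_rot: [0.665, 0.747, 0.003, 0.002]
contact_force: [0.7, 0.1, -1.1]
opening: 0.997
```

```bash
cat > snap.py <<'E'
import sys
from h import *
n=sys.argv[1]
c=vision.get_calibration("wrist");im=vision.read_camera("wrist");cv2.imwrite(f"pics/{n}.png",im[:,:,::-1])
np.save("wc.npy",np.array(c,dtype=object),allow_pickle=True)
plan(*pose()[0]['eef_pos'],n=1)
E
python3 snap.py w1
```

```text
t 1.68 pos [0.4526 0.0255 0.2416] yaw 6.3 q [-0.17 -0.23  2.1  -0.    1.26 -0.28] grip 1.000 F [ 1.3 -3.1 -0.1]
tilt [ 0.0086 -0.0036 -1.    ] d world [0. 0. 0.] dyaw 0.0
[[0.0, 0.0, -0.0, 0.0]]
```

View pics/w1.png

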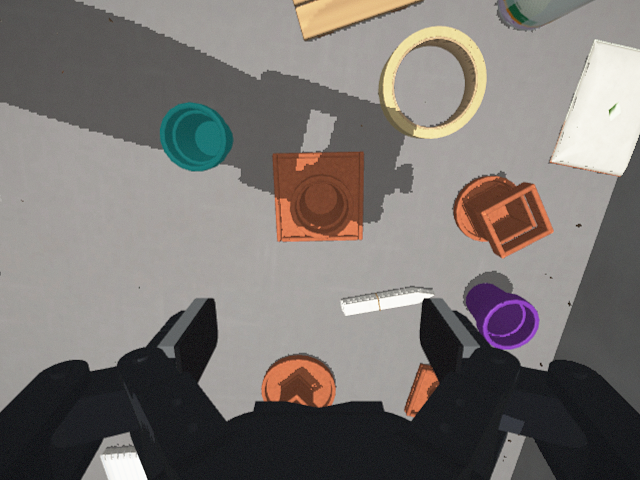

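The wrist view has the large round pot at about (322,203) on its square saucer, in the arm's shadow. The large square pot is at (517,220) and the purple decoy at (507,320).

```bash
python3 snap.py w2; python3 - <<'E'
from h import *
im=cv2.imread("pics/w2.png")
cv2.imwrite("pics/w2c.png",cv2.resize(im[140:260,240:400],None,fx=5,fy=5,interpolation=cv2.INTER_CUBIC))
cv2.imwrite("pics/w2d.png",cv2.resize(im[160:270,440:570],None,fx=5,fy=5,interpolation=cv2.INTER_CUBIC))
E
```

```text
t 1.73 pos [0.4519 0.0286 0.2415] yaw 6.4 q [-0.16 -0.23  2.1   0.    1.26 -0.27] grip 1.001 F [0.2 0.4 0.2]
tilt [ 7.4e-03 -1.0e-04 -1.0e+00] d world [0. 0. 0.] dyaw 0.0
[[0.0, 0.0, -0.0, 0.0]]
```

View pics/w2c.png

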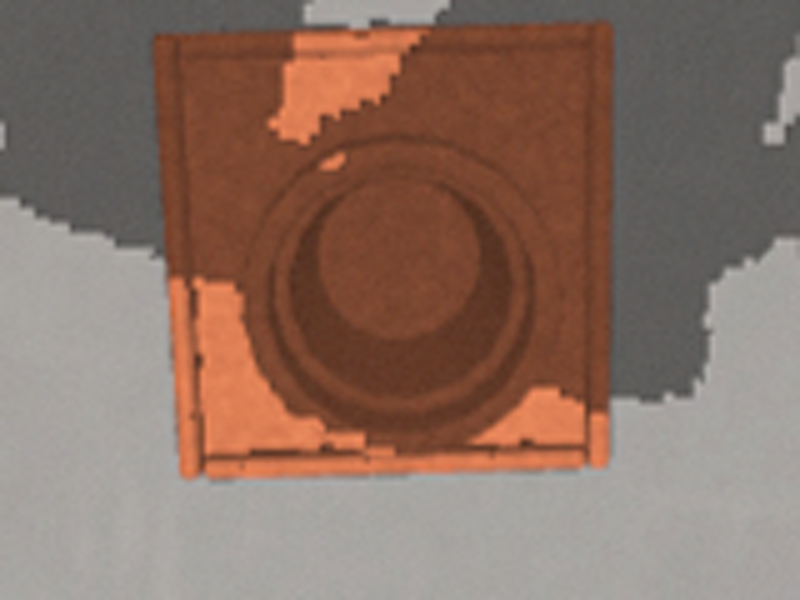

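View pics/w2d.png

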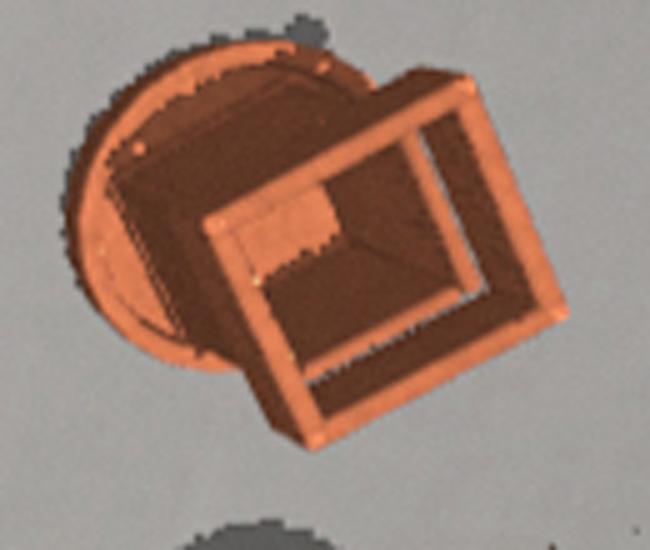

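```bash
python3 - <<'E'
from h import *
c=np.load("wc.npy",allow_pickle=True).item()
print("LR",ray(c,319.8,198.6,.067))
def poly(cs,o,sc,z):
    P=np.array([ray(c,o[0]+x/sc,o[1]+y/sc,z)[:2] for x,y in cs]);print(P.mean(0).round(4),[(round(float(np.linalg.norm(P[i]-P[i-1])),4),round(float(np.degrees(np.arctan2(*(P[i]-P[i-1])[::-1]))%90),1)) for i in range(4)])
poly([(155,37),(610,23),(608,467),(185,478)],(240,140),5,.012)
poly([(205,215),(465,80),(568,315),(315,445)],(440,160),5,.067)
E
```

```text
LR [0.45323822 0.0468872  0.067     ]
[0.4522 0.0446] [(0.0924, 8.1), (0.0918, 8.0), (0.0928, 8.1), (0.0918, 7.7)]
[0.6331 0.0529] [(0.0509, 37.7), (0.0489, 35.6), (0.0501, 38.3), (0.0494, 36.5)]
```

Call:
jog_arm --pt "0.008 0.001 0.015 0" --pt "0.006 0.001 0.03 0" --pt "0.002 0.001 0.03 0" --pt "0.001 0 0.025 0" --pt "0 0 0.015 0" --pt "0 0 0.008 0" --pt "0 0 0.003 0" --pt "0 0 0 0"

```text
time: 2.4
eef_pos: [0.4558, 0.0484, 0.1142]
tcp_rot: [0.666, 0.746, 0.006, 0.005]
contact_force: [0.5, 0.1, 0.6]
opening: 1.001
```

```bash
python3 -c "
from h import *
plan(0.4533,0.0467,.046,8)"
```

```text
t 2.40 pos [0.4558 0.0484 0.1142] yaw 6.4 q [-0.12 -0.06  2.2   0.    0.98 -0.23] grip 1.001 F [0.5 0.1 0.6]
tilt [ 0.015   0.0014 -0.9999] d world [-0.0025 -0.0017 -0.0682] dyaw 1.6
[[-0.0002, -0.0003, 0.0085, -0.0034], [-0.0002, -0.0003, 0.0085, -0.0034], [-0.0002, -0.0003, 0.0085, -0.0034], [-0.0002, -0.0003, 0.0085, -0.0034], [-0.0002, -0.0003, 0.0085, -0.0034], [-0.0002, -0.0003, 0.0085, -0.0034], [-0.0002, -0.0003, 0.0085, -0.0034], [-0.0002, -0.0003, 0.0085, -0.0034]]
```

Call:
jog_arm --pt "0 0 0.012 0" --pt "0 0 0.016 0" --pt "0 0 0.014 0" --pt "-0.001 -0.001 0.011 0" --pt "-0.001 -0.001 0.007 0" --pt "0 0 0.004 0" --pt "0 0 0.002 0" --pt "0 0 0 0"

```text
time: 3.07
eef_pos: [0.4639, 0.0472, 0.0562]
tcp_rot: [0.665, 0.747, 0.012, 0.013]
contact_force: [0.0, 0.4, 0.1]
opening: 1.004
```

```bash
python3 snap.py w3; python3 -c "
from h import *
plan(0.4533,0.0467,.046,8,n=2)"
```

```text
t 3.12 pos [0.4642 0.0472 0.0565] yaw 6.6 q [-0.12  0.06  2.22  0.01  0.83 -0.24] grip 0.995 F [-0.1 -0.1  0.3]
tilt [ 3.620e-02 -3.000e-04 -9.993e-01] d world [0. 0. 0.] dyaw 0.0
[[0.0, 0.0, -0.0, 0.0]]
t 3.12 pos [0.4642 0.0472 0.0565] yaw 6.6 q [-0.12  0.06  2.22  0.01  0.83 -0.24] grip 0.995 F [-0.1 -0.1  0.3]
tilt [ 3.620e-02 -3.000e-04 -9.993e-01] d world [-0.0109 -0.0005 -0.0105] dyaw 1.4
[[0.0004, -0.0054, 0.0053, -0.0119], [0.0005, -0.0054, 0.0053, -0.0119]]
```

View pics/w3.png

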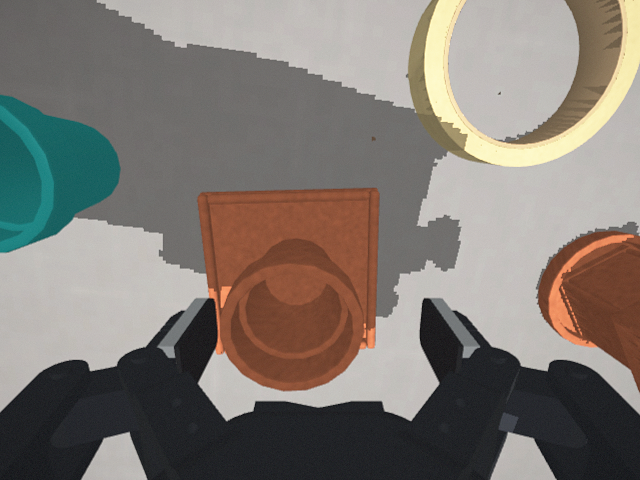

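The wrist view shows the pot rim at (292,330), left of the jaw middle at about (320,330). The tool has drifted by +11 mm in x and tilted slightly, so I'll correct that before closing.

Call:
jog_arm --pt "0 -0.004 0 0" --pt "0 -0.004 0 0" --pt "0 -0.002 0 0" --pt "0 0 0 0" --pt "0 0 0 0" --pt "0 0 0 0" --pt "0 0 0 0" --pt "0 0 0 0"

```text
time: 3.78
eef_pos: [0.4549, 0.0457, 0.0589]
tcp_rot: [0.665, 0.747, 0.013, 0.016]
contact_force: [0.1, -0.3, 1.3]
opening: 0.999
```

```bash
python3 -c "
from h import *
plan(0.4533,0.0467,.046,8,n=2)"
```

```text
t 3.78 pos [0.4549 0.0457 0.0589] yaw 6.6 q [-0.12  0.03  2.25  0.01  0.83 -0.24] grip 0.999 F [ 0.1 -0.3  1.3]
tilt [ 0.0414 -0.001  -0.9991] d world [-0.0016  0.001  -0.0129] dyaw 1.4
[[0.0006, -0.0007, 0.0064, -0.0119], [0.0006, -0.0007, 0.0064, -0.0119]]
```

Call:
jog_arm --pt "0.0005 -0.003 0.006 0" --pt "0 -0.002 0.005 0" --pt "0 -0.001 0.004 0" --pt "0 0 0.001 0" --pt "0 0 0 0" --pt "0 0 0 0" --pt "0 0 0 0" --pt "0 0 0 0"

```text
time: 4.45
eef_pos: [0.4483, 0.0456, 0.0399]
tcp_rot: [0.665, 0.747, 0.013, 0.015]
contact_force: [0.4, -0.3, -0.4]
opening: 0.997
```

```bash
python3 snap.py w4; python3 -c "
from h import *
plan(0.4533,0.0467,.046,8,n=2)"
```

```text
t 4.50 pos [0.4484 0.0456 0.04  ] yaw 6.6 q [-0.13  0.05  2.26  0.01  0.78 -0.25] grip 0.998 F [0.1 0.1 0.4]
tilt [ 3.950e-02 -7.000e-04 -9.992e-01] d world [0. 0. 0.] dyaw 0.0
[[0.0, 0.0, -0.0, 0.0]]
t 4.50 pos [0.4484 0.0456 0.04  ] yaw 6.6 q [-0.13  0.05  2.26  0.01  0.78 -0.25] grip 0.998 F [0.1 0.1 0.4]
tilt [ 3.950e-02 -7.000e-04 -9.992e-01] d world [0.0049 0.0011 0.006 ] dyaw 1.4
[[0.0003, 0.0025, -0.003, -0.0119], [0.0002, 0.0025, -0.003, -0.0119]]
```

View pics/w4.png

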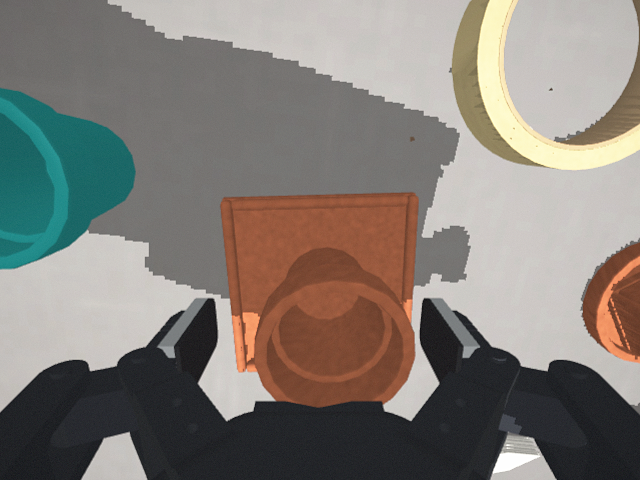

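Call:
jog_arm --pt "0.001 0.003 -0.003 0" --pt "0 0.002 -0.002 0" --pt "0 0 0 0" --pt "0 0 0 0" --pt "0 0 0 0" --pt "0 0 0 0" --pt "0 0 0 0" --pt "0 0 0 0"

```text
time: 5.17
eef_pos: [0.4547, 0.0473, 0.0469]
tcp_rot: [0.665, 0.747, 0.014, 0.016]
contact_force: [-0.7, 0.6, 0.3]
opening: 0.995
```

Call:
jog_arm --pt "0 0 0 0" --pt "0 0 0 0" --pt "0 0 0 0" --pt "0 0 0 0" --pt "0 0 0 0" --pt "0 0 0 0" --pt "0 0 0 0" --pt "0 0 0 0" --grip 0.03 --grip_force 35

```text
time: 5.83
eef_pos: [0.4544, 0.0472, 0.0471]
tcp_rot: [0.665, 0.747, 0.013, 0.016]
contact_force: [-0.8, 0.3, 0.9]
opening: 0.67
```

```bash
python3 snap.py w5; python3 -c "
from h import *
plan(0.4533,0.0467,.046,8,n=2)"
```

```text
t 5.88 pos [0.4544 0.0472 0.0472] yaw 6.7 q [-0.12  0.05  2.25  0.01  0.8  -0.24] grip 0.672 F [-0.1  0.2  1.2]
tilt [ 0.0409 -0.001  -0.9992] d world [0. 0. 0.] dyaw 0.0
[[0.0, 0.0, -0.0, 0.0]]
t 5.88 pos [0.4544 0.0472 0.0472] yaw 6.7 q [-0.12  0.05  2.25  0.01  0.8  -0.24] grip 0.672 F [-0.1  0.2  1.2]
tilt [ 0.0409 -0.001  -0.9992] d world [-0.0011 -0.0005 -0.0012] dyaw 1.3
[[-0.0002, -0.0006, 0.0006, -0.0118], [-0.0002, -0.0006, 0.0006, -0.0118]]
```

View pics/w5.png

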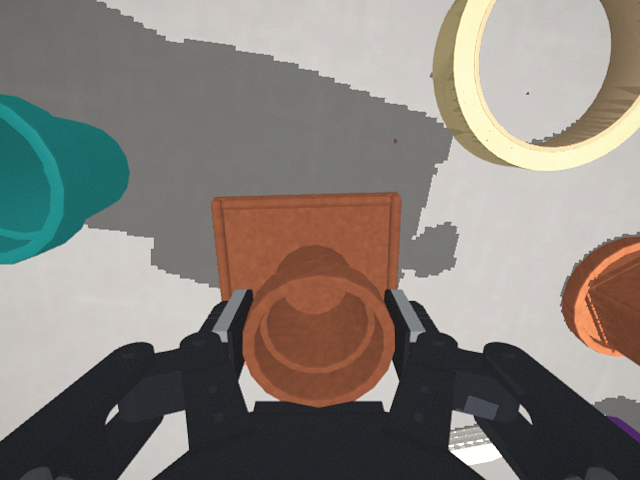

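The jaws hold the large round pot. The opening of 57 mm matches its 58 mm rim.

Call:
jog_arm --pt "0 0 -0.005 0" --pt "0 0 -0.01 0" --pt "0 0 -0.015 0" --pt "0 0 -0.018 0" --pt "0 0 -0.015 0" --pt "0 0 -0.01 0" --pt "0 0 -0.004 0" --pt "0 0 0 0"

```text
time: 6.55
eef_pos: [0.4487, 0.0477, 0.1289]
tcp_rot: [0.665, 0.747, 0.012, 0.014]
contact_force: [-0.4, -0.6, -2.1]
opening: 0.673
```

```bash
python3 -c "
from h import *
plan(0.452,0.2655,.13,6.7,n=8)"
```

```text
t 6.55 pos [0.4487 0.0477 0.1289] yaw 6.7 q [-0.12 -0.11  2.22  0.    0.99 -0.24] grip 0.673 F [-0.4 -0.6 -2.1]
tilt [ 3.650e-02 -4.000e-04 -9.993e-01] d world [0.0033 0.2178 0.0011] dyaw 0.0
[[0.027, 0.0036, -0.0001, -0.0001], [0.027, 0.0036, -0.0001, -0.0001], [0.027, 0.0036, -0.0001, -0.0001], [0.027, 0.0036, -0.0001, -0.0001], [0.027, 0.0036, -0.0001, -0.0001], [0.027, 0.0036, -0.0001, -0.0001], [0.027, 0.0036, -0.0001, -0.0001], [0.027, 0.0036, -0.0001, -0.0001]]
```

Call:
jog_arm --pt "0.015 0.002 0 0" --pt "0.03 0.004 0 0" --pt "0.04 0.005 0 0" --pt "0.041 0.005 0 0" --pt "0.038 0.005 0 0" --pt "0.026 0.003 0 0" --pt "0.014 0.002 0 0" --pt "0.004 0 0 0"

```text
time: 7.22
eef_pos: [0.4496, 0.2642, 0.1261]
tcp_rot: [0.667, 0.744, 0.011, 0.014]
contact_force: [-0.5, -0.1, -1.3]
opening: 0.675
```

```bash
python3 snap.py w6;python3 -c "
from h import *
plan(0.452,0.2655,.068,6.7,n=8)"
```

```text
t 7.27 pos [0.4492 0.2638 0.1258] yaw 6.2 q [ 0.34  0.06  2.06 -0.02  0.99  0.24] grip 0.673 F [-0.   0.4 -2.1]
tilt [ 0.034  -0.0026 -0.9994] d world [0. 0. 0.] dyaw 0.0
[[0.0, 0.0, -0.0, 0.0]]
t 7.27 pos [0.4492 0.2638 0.1258] yaw 6.2 q [ 0.34  0.06  2.06 -0.02  0.99  0.24] grip 0.673 F [-0.   0.4 -2.1]
tilt [ 0.034  -0.0026 -0.9994] d world [ 0.0028  0.0017 -0.0578] dyaw 0.5
[[0.0002, 0.0004, 0.0072, -0.001], [0.0002, 0.0004, 0.0072, -0.001], [0.0002, 0.0004, 0.0072, -0.001], [0.0002, 0.0004, 0.0072, -0.001], [0.0002, 0.0004, 0.0072, -0.001], [0.0002, 0.0004, 0.0072, -0.001], [0.0002, 0.0004, 0.0072, -0.001], [0.0002, 0.0004, 0.0072, -0.001]]
```

View pics/w6.png

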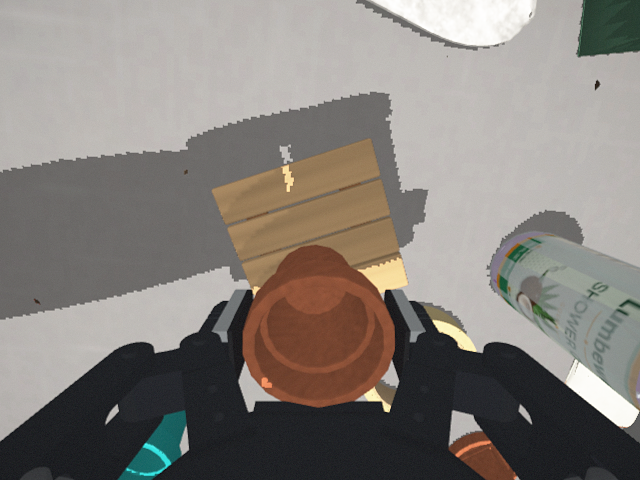

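The pot is held over the board; the bottle is well clear on the right.

Call:
jog_arm --pt "0 0.001 0.006 0" --pt "0 0.001 0.012 0" --pt "0 0.001 0.014 0" --pt "0 0.001 0.013 0" --pt "0 0 0.008 0" --pt "0 0 0.004 0" --pt "0 0 0.001 0" --pt "0 0 0 0"

```text
time: 7.93
eef_pos: [0.454, 0.256, 0.0592]
tcp_rot: [0.67, 0.742, 0.006, 0.013]
contact_force: [0.5, 0.2, -0.9]
opening: 0.669
```

```bash
python3 -c "
from h import *
plan(0.452,0.2655,.058,6.7,n=8)"
```

```text
t 7.93 pos [0.454  0.256  0.0592] yaw 5.8 q [ 0.33  0.17  2.08 -0.02  0.86  0.24] grip 0.669 F [ 0.5  0.2 -0.9]
tilt [ 0.0272 -0.0074 -0.9996] d world [-0.002   0.0095 -0.0012] dyaw 0.9
[[0.0012, -0.0001, 0.0001, -0.002], [0.0012, -0.0001, 0.0001, -0.002], [0.0012, -0.0001, 0.0001, -0.002], [0.0012, -0.0001, 0.0001, -0.002], [0.0012, -0.0001, 0.0001, -0.002], [0.0012, -0.0001, 0.0001, -0.002], [0.0012, -0.0001, 0.0001, -0.002], [0.0012, -0.0001, 0.0001, -0.002]]
```

Call:
jog_arm --pt "0.002 0 0 0" --pt "0.003 0 0 0" --pt "0.002 0 0.001 0" --pt "0 0 0.001 0" --pt "0 0 0 0" --pt "0 0 0 0" --pt "0 0 0 0" --pt "0 0 0 0"

```text
time: 8.6
eef_pos: [0.4553, 0.2644, 0.06]
tcp_rot: [0.67, 0.742, 0.009, 0.014]
contact_force: [-0.3, 0.2, -1.7]
opening: 0.676
```

```bash
python3 -c "
from h import *
plan(0.452,0.2655,.058,6.7,n=1)"
```

```text
t 8.60 pos [0.4553 0.2644 0.06  ] yaw 5.8 q [ 0.34  0.18  2.07 -0.02  0.86  0.25] grip 0.676 F [-0.3  0.2 -1.7]
tilt [ 0.0329 -0.0054 -0.9994] d world [-0.0033  0.0011 -0.002 ] dyaw 0.9
[[0.0015, -0.0031, 0.002, -0.0158]]
```

Call:
jog_arm --pt "0 -0.001 0.001 0" --pt "0 -0.001 0.001 0" --pt "0 0 0.001 0" --pt "0 0 0 0" --pt "0 0 0 0" --pt "0 0 0 0" --pt "0 0 0 0" --pt "0 0 0 0"

```text
time: 9.27
eef_pos: [0.4539, 0.2644, 0.0583]
tcp_rot: [0.67, 0.742, 0.01, 0.014]
contact_force: [0.2, -0.4, 1.0]
opening: 0.673
```

```bash
python3 -c "
from h import *
plan(0.452,0.2655,.058,6.7,n=1)"
```

```text
t 9.27 pos [0.4539 0.2644 0.0583] yaw 5.8 q [ 0.34  0.18  2.08 -0.02  0.85  0.25] grip 0.673 F [ 0.2 -0.4  1. ]
tilt [ 0.0343 -0.0048 -0.9994] d world [-0.0019  0.0011 -0.0003] dyaw 0.9
[[0.0012, -0.0018, 0.0003, -0.0158]]
```

Call:
jog_arm --pt "0 0 0 0" --pt "0 0 0 0" --pt "0 0 0 0" --pt "0 0 0 0" --pt "0 0 -0.004 0" --pt "0 0 -0.012 0" --pt "0 0 -0.02 0" --pt "0 0 -0.02 0" --grip 0.0854

```text
time: 9.93
eef_pos: [0.4491, 0.2635, 0.1129]
tcp_rot: [0.671, 0.742, 0.005, 0.012]
contact_force: [0.7, 0.8, 0.5]
opening: 1.002
```

Call:
jog_arm --pt "0 0 -0.025 0" --pt "0 0 -0.03 0" --pt "0 0 -0.03 0" --pt "0 0 -0.02 0" --pt "0 0 -0.015 0" --pt "0 0 -0.01 0" --pt "0 0 -0.004 0" --pt "0 0 0 0"

```text
time: 10.6
eef_pos: [0.4462, 0.2653, 0.2672]
tcp_rot: [0.67, 0.742, 0.013, 0.016]
contact_force: [0.5, -0.3, 0.6]
opening: 0.997
```

```bash
python3 snap.py w7;python3 -c "
from h import *
plan(0.633,0.0525,.2,37.5,n=8)"
```

```text
t 10.65 pos [0.4461 0.2652 0.2665] yaw 5.8 q [ 0.35 -0.1   1.95 -0.02  1.26  0.25] grip 1.001 F [0.5 0.1 0.4]
tilt [ 0.0396 -0.0028 -0.9992] d world [0. 0. 0.] dyaw 0.0
[[0.0, 0.0, -0.0, 0.0]]
t 10.65 pos [0.4461 0.2652 0.2665] yaw 5.8 q [ 0.35 -0.1   1.95 -0.02  1.26  0.25] grip 1.001 F [0.5 0.1 0.4]
tilt [ 0.0396 -0.0028 -0.9992] d world [ 0.1869 -0.2127 -0.0665] dyaw 31.7
[[-0.0288, 0.0206, 0.0083, -0.0692], [-0.0302, 0.0185, 0.0083, -0.0692], [-0.0314, 0.0164, 0.0083, -0.0692], [-0.0324, 0.0142, 0.0083, -0.0692], [-0.0333, 0.0119, 0.0083, -0.0692], [-0.0341, 0.0096, 0.0083, -0.0692], [-0.0347, 0.0072, 0.0083, -0.0692], [-0.0351, 0.0048, 0.0083, -0.0692]]
```

View pics/w7.png

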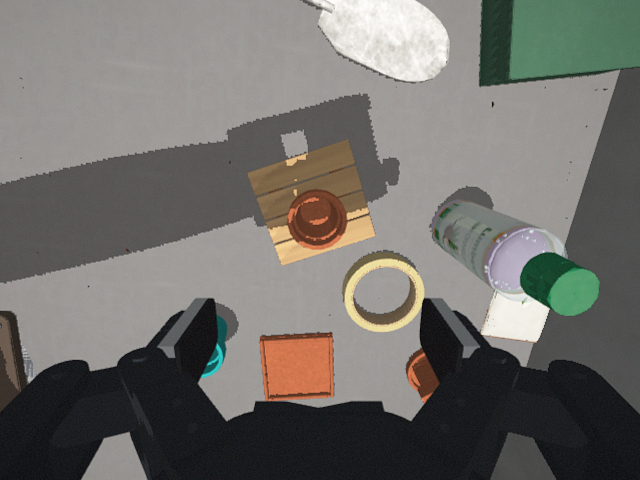

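The large round pot stands upright on the board at (317,218). The large square saucer at (297,365) is now empty. Next is the large square pot.

Call:
jog_arm --pt "-0.0145 0.01 0 -0.069" --pt "-0.03 0.0185 0 -0.069" --pt "-0.036 0.019 0.005 -0.069" --pt "-0.039 0.017 0.005 -0.069" --pt "-0.038 0.0135 0.005 -0.069" --pt "-0.034 0.0095 0.005 -0.069" --pt "-0.021 0.0045 0 -0.069" --pt "-0.007 0.001 0 -0.05"

```text
time: 11.32
eef_pos: [0.6061, 0.0805, 0.2375]
tcp_rot: [0.437, 0.9, 0.003, 0.009]
contact_force: [-0.0, -1.0, 0.0]
opening: 1.0
```

```bash
python3 snap.py w8;python3 -c "
from h import *
plan(0.633,0.0525,.2,37.5,n=8)"
```

```text
t 11.37 pos [0.6059 0.0802 0.2366] yaw 38.2 q [-0.03  0.14  1.75 -0.    1.23 -0.7 ] grip 1.003 F [ 0.7 -0.9 -0.8]
tilt [ 0.0166 -0.0031 -0.9999] d world [0. 0. 0.] dyaw 0.0
[[0.0, 0.0, -0.0, 0.0]]
t 11.37 pos [0.6059 0.0802 0.2366] yaw 38.2 q [-0.03  0.14  1.75 -0.    1.23 -0.7 ] grip 1.003 F [ 0.7 -0.9 -0.8]
tilt [ 0.0166 -0.0031 -0.9999] d world [ 0.0271 -0.0277 -0.0366] dyaw -0.7
[[-0.0048, 0.0005, 0.0046, 0.0016], [-0.0048, 0.0005, 0.0046, 0.0016], [-0.0048, 0.0005, 0.0046, 0.0016], [-0.0048, 0.0005, 0.0046, 0.0016], [-0.0048, 0.0006, 0.0046, 0.0016], [-0.0048, 0.0006, 0.0046, 0.0016], [-0.0048, 0.0006, 0.0046, 0.0016], [-0.0048, 0.0006, 0.0046, 0.0016]]
```

View pics/w8.png

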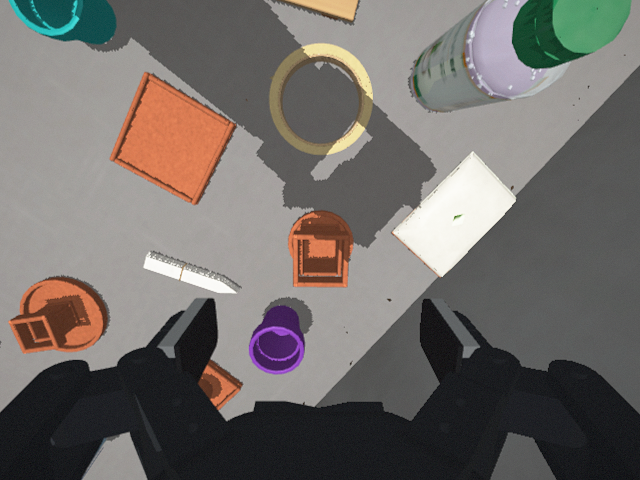

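```bash
cat >> h.py <<'E'
def poly(c,cs,o,sc,z):
    P=np.array([ray(c,o[0]+x/sc,o[1]+y/sc,z)[:2] for x,y in cs]);print(P.mean(0).round(4),[(round(float(np.linalg.norm(P[i]-P[i-1])),4),round(float(np.degrees(np.arctan2(*(P[i]-P[i-1])[::-1]))%90),1)) for i in range(4)])
def wc(): return np.load("wc.npy",allow_pickle=True).item()
E
python3 - <<'E'
from h import *
im=cv2.imread("pics/w8.png")
cv2.imwrite("pics/w8c.png",cv2.resize(im[200:300,270:370],None,fx=6,fy=6,interpolation=cv2.INTER_CUBIC))
print(ray(wc(),277,352,.062))
E
```

```text
[ 0.66098651 -0.05354922  0.062     ]
```

View pics/w8c.png

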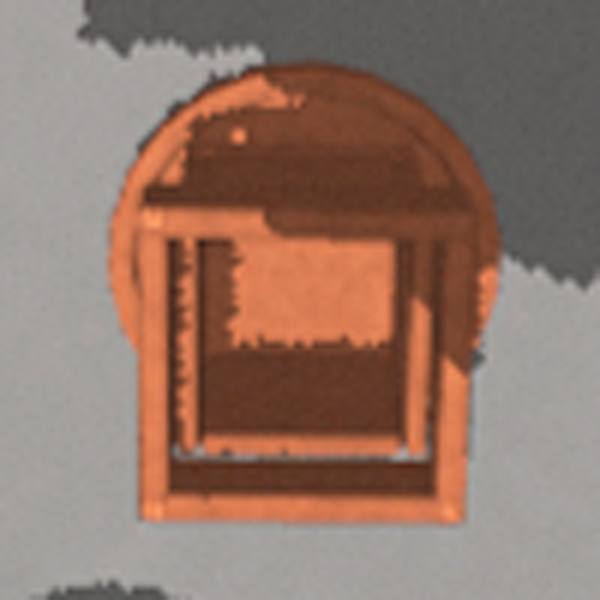

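```bash
python3 - <<'E'
from h import *
c=wc()
poly(c,[(140,207),(475,207),(467,521),(140,521)],(270,200),6,.067)
# saucer arc pts (outer lip)
pts=[(110,250),(130,180),(190,110),(305,63),(420,110),(480,180),(500,250)]
P=np.array([ray(c,270+x/6,200+y/6,.011)[:2] for x,y in pts]);A=np.c_[2*P,np.ones(len(P))];x=np.linalg.lstsq(A,(P**2).sum(1),rcond=None)[0];print(x[:2],np.sqrt(x[2]+x[:2]@x[:2]))
plan(0.633,0.0525,.12,36.5,n=8)
E
```

```text
[0.6337 0.0535] [(0.0517, 37.0), (0.0506, 38.0), (0.0518, 38.3), (0.0518, 37.9)]
[0.63441501 0.05412459] 0.034892623017208683
t 11.37 pos [0.6059 0.0802 0.2366] yaw 38.2 q [-0.03  0.14  1.75 -0.    1.23 -0.7 ] grip 1.003 F [ 0.7 -0.9 -0.8]
tilt [ 0.0166 -0.0031 -0.9999] d world [ 0.0271 -0.0277 -0.1166] dyaw -1.7
[[-0.0048, 0.0005, 0.0146, 0.0038], [-0.0048, 0.0005, 0.0146, 0.0038], [-0.0048, 0.0006, 0.0146, 0.0038], [-0.0048, 0.0006, 0.0146, 0.0038], [-0.0048, 0.0006, 0.0146, 0.0038], [-0.0048, 0.0006, 0.0146, 0.0038], [-0.0048, 0.0006, 0.0146, 0.0038], [-0.0048, 0.0007, 0.0146, 0.0038]]
```

Call:
jog_arm --pt "-0.008 0.001 0.01 0" --pt "-0.01 0.001 0.018 0" --pt "-0.009 0.001 0.02 0" --pt "-0.006 0.001 0.02 0" --pt "-0.004 0.001 0.018 0" --pt "-0.001 0 0.012 0" --pt "0 0 0.006 0" --pt "0 0 0.002 0"

```text
time: 12.03
eef_pos: [0.629, 0.0543, 0.1162]
tcp_rot: [0.44, 0.898, -0.0, -0.001]
contact_force: [0.2, 0.3, 0.4]
opening: 0.998
```

```bash
python3 -c "
from h import *
plan(0.6335,0.053,.047,37.8,n=8)"
```

```text
t 12.03 pos [0.629  0.0543 0.1162] yaw 37.7 q [-0.07  0.32  1.78 -0.    1.04 -0.73] grip 0.998 F [0.2 0.3 0.4]
tilt [-1.6e-03 -1.0e-04 -1.0e+00] d world [ 0.0045 -0.0013 -0.0692] dyaw 0.1
[[-0.0005, 0.0003, 0.0087, -0.0001], [-0.0005, 0.0003, 0.0087, -0.0001], [-0.0005, 0.0003, 0.0087, -0.0001], [-0.0005, 0.0003, 0.0087, -0.0001], [-0.0005, 0.0003, 0.0087, -0.0001], [-0.0005, 0.0003, 0.0087, -0.0001], [-0.0005, 0.0003, 0.0087, -0.0001], [-0.0005, 0.0003, 0.0087, -0.0001]]
```

Call:
jog_arm --pt "-0.001 0.001 0.008 0" --pt "-0.001 0.001 0.012 0" --pt "-0.001 0.001 0.014 0" --pt "-0.001 0 0.012 0" --pt "0 0 0.008 0" --pt "0 0 0.005 0" --pt "0 0 0.003 0" --pt "0 0 0 0"

```text
time: 12.7
eef_pos: [0.6343, 0.0545, 0.0493]
tcp_rot: [0.44, 0.898, 0.0, 0.0]
contact_force: [-1.3, -0.3, -0.7]
opening: 0.998
```

```bash
python3 -c "
from h import *
plan(0.6335,0.053,.047,37.8,n=2)"
```

```text
t 12.70 pos [0.6343 0.0545 0.0493] yaw 37.8 q [-0.07  0.42  1.79  0.    0.93 -0.73] grip 0.998 F [-1.3 -0.3 -0.7]
tilt [ 2.e-04  1.e-04 -1.e+00] d world [-0.0008 -0.0015 -0.0023] dyaw 0.0
[[-0.0003, -0.0008, 0.0011, -0.0], [-0.0003, -0.0008, 0.0011, -0.0]]
```

Call:
jog_arm --pt "-0.0005 -0.0015 0.001 0" --pt "0 0 0.001 0" --pt "0 0 0 0" --pt "0 0 0 0" --pt "0 0 0 0" --pt "0 0 0 0" --pt "0 0 0 0" --pt "0 0 0 0" --grip 0.03

```text
time: 13.37
eef_pos: [0.6342, 0.0528, 0.0486]
tcp_rot: [0.44, 0.898, 0.001, 0.001]
contact_force: [-0.0, -0.4, -1.0]
opening: 0.602
```

```bash
python3 snap.py w9
```

```text
t 13.42 pos [0.6341 0.0528 0.0486] yaw 37.8 q [-0.08  0.42  1.79  0.    0.93 -0.74] grip 0.600 F [-0.1  0.1 -1.4]
tilt [ 2.7e-03 -1.0e-04 -1.0e+00] d world [0. 0. 0.] dyaw 0.0
[[0.0, 0.0, -0.0, 0.0]]
```

View pics/w9.png

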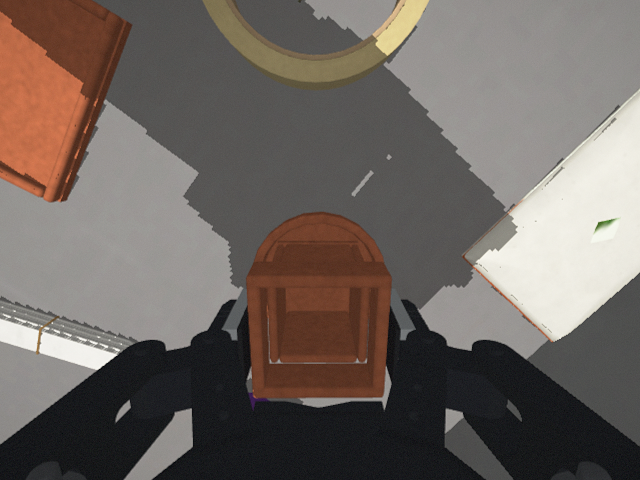

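```bash
python3 - <<'E'
from h import *
poly(wc(),[(249,265),(391,264),(385,398),(253,398)],(0,0),1,.067)
E
```

```text
[0.6333 0.0554] [(0.0555, 36.2), (0.0492, 38.2), (0.0559, 38.8), (0.0518, 37.7)]
```

Call:
jog_arm --pt "0 0 -0.005 0" --pt "0 0 -0.01 0" --pt "0 0 -0.016 0" --pt "0 0 -0.02 0" --pt "0 0 -0.018 0" --pt "0 0 -0.012 0" --pt "0 0 -0.005 0" --pt "0 0 0 0"

```text
time: 14.08
eef_pos: [0.6333, 0.053, 0.1414]
tcp_rot: [0.44, 0.898, 0.0, 0.001]
contact_force: [1.2, -0.7, -1.1]
opening: 0.599
```

```bash
python3 -c "
from h import *
plan(0.453,0.045,.13,8,n=8)"
```

```text
t 14.08 pos [0.6333 0.053  0.1414] yaw 37.8 q [-0.08  0.3   1.76  0.    1.09 -0.74] grip 0.599 F [ 1.2 -0.7 -1.1]
tilt [ 0.0017 -0.     -1.    ] d world [-0.1803 -0.008  -0.0114] dyaw -29.8
[[0.013, -0.0184, 0.0014, 0.065], [0.0118, -0.0192, 0.0014, 0.065], [0.0105, -0.02, 0.0014, 0.065], [0.0092, -0.0206, 0.0014, 0.065], [0.0078, -0.0212, 0.0014, 0.065], [0.0065, -0.0216, 0.0014, 0.065], [0.005, -0.022, 0.0014, 0.065], [0.0036, -0.0223, 0.0014, 0.065]]
```

Call:
jog_arm --pt "0.0065 -0.009 0 0.065" --pt "0.012 -0.019 0 0.065" --pt "0.0135 -0.026 0 0.065" --pt "0.013 -0.029 0 0.065" --pt "0.01 -0.0275 0 0.065" --pt "0.0065 -0.0215 0 0.065" --pt "0.003 -0.013 0 0.065" --pt "0.001 -0.005 0 0.04"

```text
time: 14.75
eef_pos: [0.4601, 0.0473, 0.1355]
tcp_rot: [0.656, 0.755, -0.001, -0.001]
contact_force: [0.0, 0.2, -1.4]
opening: 0.602
```

```bash
python3 snap.py w10; python3 -c "
from h import *
plan(0.453,0.045,.13,8,n=4)"
```

```text
t 14.80 pos [0.4594 0.0475 0.1352] yaw 8.0 q [-0.12 -0.07  2.17  0.    1.04 -0.26] grip 0.605 F [-0.3  1.3 -2.7]
tilt [-4.9e-03  8.0e-04 -1.0e+00] d world [0. 0. 0.] dyaw 0.0
[[0.0, 0.0, -0.0, 0.0]]
t 14.80 pos [0.4594 0.0475 0.1352] yaw 8.0 q [-0.12 -0.07  2.17  0.    1.04 -0.26] grip 0.605 F [-0.3  1.3 -2.7]
tilt [-4.9e-03  8.0e-04 -1.0e+00] d world [-0.0064 -0.0025 -0.0052] dyaw -0.0
[[-0.0004, -0.0017, 0.0013, 0.0001], [-0.0004, -0.0017, 0.0013, 0.0001], [-0.0004, -0.0017, 0.0013, 0.0001], [-0.0004, -0.0017, 0.0013, 0.0001]]
```

Call:
jog_arm --pt "-0.001 -0.002 0.008 0" --pt "-0.001 -0.002 0.014 0" --pt "0 -0.002 0.017 0" --pt "0 -0.001 0.016 0" --pt "0 0 0.011 0" --pt "0 0 0.006 0" --pt "0 0 0.002 0" --pt "0 0 0 0"

```text
time: 15.47
eef_pos: [0.4534, 0.0437, 0.0544]
tcp_rot: [0.653, 0.757, -0.001, -0.002]
contact_force: [-0.2, 0.3, -1.2]
opening: 0.603
```

```bash
python3 snap.py w11; python3 -c "
from h import *
plan(0.453,0.045,.0486,8,n=4)"
```

```text
t 15.52 pos [0.4536 0.0437 0.0547] yaw 8.5 q [-0.13  0.06  2.23  0.    0.86 -0.27] grip 0.604 F [ 0.2  0.5 -1.5]
tilt [-4.2e-03  6.0e-04 -1.0e+00] d world [0. 0. 0.] dyaw 0.0
[[0.0, 0.0, -0.0, 0.0]]
t 15.52 pos [0.4536 0.0437 0.0547] yaw 8.5 q [-0.13  0.06  2.23  0.    0.86 -0.27] grip 0.604 F [ 0.2  0.5 -1.5]
tilt [-4.2e-03  6.0e-04 -1.0e+00] d world [-0.0006  0.0013 -0.0061] dyaw -0.5
[[0.0003, -0.0001, 0.0015, 0.002], [0.0003, -0.0001, 0.0015, 0.002], [0.0003, -0.0001, 0.0015, 0.002], [0.0003, -0.0001, 0.0015, 0.002]]
```

View pics/w11.png

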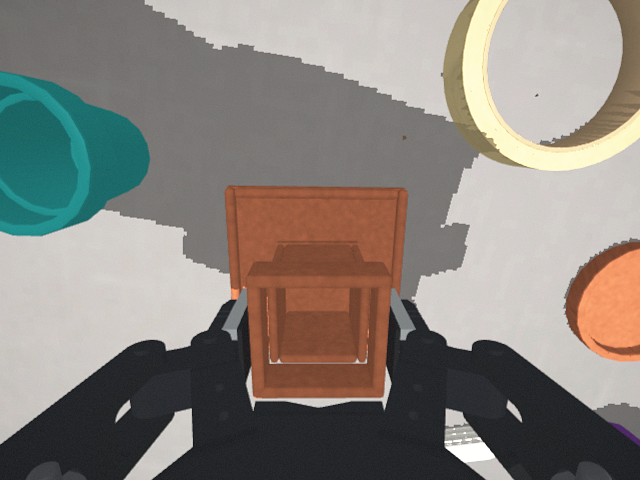

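The large square pot is centred over the large square saucer, with its sides parallel.

Call:
jog_arm --pt "0.0005 0 0.002 0" --pt "0.0005 0 0.002 0" --pt "0 0 0.001 0" --pt "0 0 0 0" --pt "0 0 0 0" --pt "0 0 0 0" --pt "0 0 0 0" --pt "0 0 0 0"

```text
time: 16.18
eef_pos: [0.4567, 0.0446, 0.0526]
tcp_rot: [0.653, 0.758, 0.001, 0.001]
contact_force: [0.6, -0.5, -0.7]
opening: 0.601
```

```bash
python3 -c "
from h import *
plan(0.453,0.045,.0486,8,n=4)"
```

```text
t 16.18 pos [0.4567 0.0446 0.0526] yaw 8.5 q [-0.12  0.06  2.22  0.    0.85 -0.27] grip 0.601 F [ 0.6 -0.5 -0.7]
tilt [ 3.5e-03 -3.0e-04 -1.0e+00] d world [-0.0037  0.0004 -0.004 ] dyaw -0.5
[[0.0002, -0.0009, 0.001, 0.0023], [0.0002, -0.0009, 0.001, 0.0023], [0.0002, -0.0009, 0.001, 0.0023], [0.0002, -0.0009, 0.001, 0.0023]]
```

Call:
jog_arm --pt "0 -0.003 0.003 0" --pt "0 -0.002 0.002 0" --pt "0 0 0.001 0" --pt "0 0 0 0" --pt "0 0 0 0" --pt "0 0 0 0" --pt "0 0 0 0" --pt "0 0 0 0"

```text
time: 16.85
eef_pos: [0.4521, 0.0435, 0.0479]
tcp_rot: [0.653, 0.758, 0.001, 0.002]
contact_force: [0.0, -0.1, 0.2]
opening: 0.601
```

```bash
python3 -c "
from h import *
plan(0.453,0.045,.0486,8,n=4)"
```

```text
t 16.85 pos [0.4521 0.0435 0.0479] yaw 8.5 q [-0.13  0.06  2.24  0.    0.84 -0.28] grip 0.601 F [ 0.  -0.1  0.2]
tilt [ 5.e-03 -6.e-04 -1.e+00] d world [0.0009 0.0015 0.0007] dyaw -0.5
[[0.0003, 0.0003, -0.0002, 0.0023], [0.0003, 0.0003, -0.0002, 0.0023], [0.0003, 0.0003, -0.0002, 0.0023], [0.0003, 0.0003, -0.0002, 0.0023]]
```

Call:
jog_arm --pt "0 0 0 0" --pt "0 0 0 0" --pt "0 0 0 0" --pt "0 0 0 0" --pt "0 0 -0.004 0" --pt "0 0 -0.012 0" --pt "0 0 -0.02 0" --pt "0 0 -0.02 0" --grip 0.0854

```text
time: 17.52
eef_pos: [0.448, 0.0439, 0.1013]
tcp_rot: [0.653, 0.758, -0.002, -0.003]
contact_force: [0.2, -1.0, 0.4]
opening: 0.998
```

Call:
jog_arm --pt "0 0 -0.02 0" --pt "0 0 -0.024 0" --pt "0 0 -0.024 0" --pt "0 0 -0.02 0" --pt "0 0 -0.01 0" --pt "0 0 -0.005 0" --pt "0 0 -0.002 0" --pt "0 0 0 0"

```text
time: 18.18
eef_pos: [0.4495, 0.0438, 0.2166]
tcp_rot: [0.653, 0.758, 0.0, 0.001]
contact_force: [-0.4, 0.3, -0.9]
opening: 1.004
```

```bash
python3 snap.py w12; python3 -c "
from h import *
plan(0.6328,-0.1886,.22,n=9)"
```

```text
t 18.23 pos [0.4492 0.0439 0.2161] yaw 8.5 q [-0.13 -0.2   2.13 -0.    1.21 -0.28] grip 1.002 F [-0.4  0.2  0.1]
tilt [ 5.e-04 -1.e-04 -1.e+00] d world [0. 0. 0.] dyaw 0.0
[[0.0, 0.0, -0.0, 0.0]]
t 18.23 pos [0.4492 0.0439 0.2161] yaw 8.5 q [-0.13 -0.2   2.13 -0.    1.21 -0.28] grip 1.002 F [-0.4  0.2  0.1]
tilt [ 5.e-04 -1.e-04 -1.e+00] d world [ 0.1836 -0.2325  0.0039] dyaw 0.0
[[-0.0286, 0.0163, -0.0004, 0.0], [-0.0286, 0.0163, -0.0004, 0.0], [-0.0286, 0.0163, -0.0004, 0.0], [-0.0286, 0.0163, -0.0004, 0.0], [-0.0286, 0.0163, -0.0004, 0.0], [-0.0286, 0.0163, -0.0004, 0.0], [-0.0286, 0.0163, -0.0004, 0.0], [-0.0286, 0.0163, -0.0004, 0.0], [-0.0286, 0.0163, -0.0004, 0.0]]
```

View pics/w12.png

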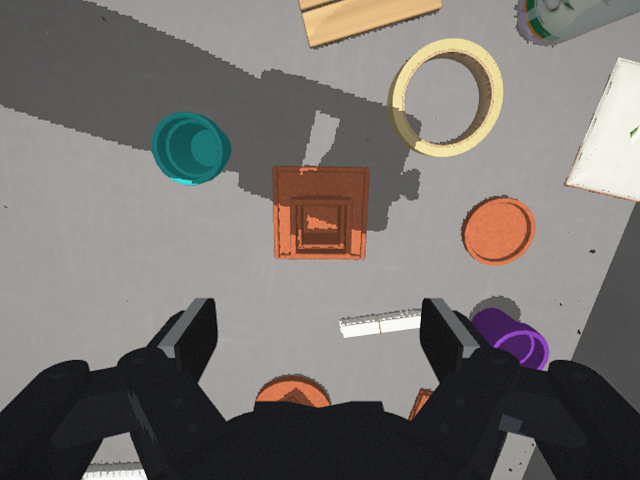

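```bash
python3 - <<'E'
from h import *
c=wc()
im=cv2.imread("pics/w12.png")
cv2.imwrite("pics/w12c.png",cv2.resize(im[155:270,260:380],None,fx=5,fy=5,interpolation=cv2.INTER_CUBIC))
m=terr(im[:,:,::-1])
k=[k for k in cv2.findContours(m,0,1)[0] if cv2.pointPolygonTest(k,(498.,231.),False)>0][0][:,0]
e=cv2.fitEllipse(k);print(e, ray(c,*e[0],.010))
P=np.array([ray(c,u,v,.011)[:2] for u,v in k],np.float32);print(cv2.minEnclosingCircle(P))
E
```

```text
((498.1075439453125, 230.55055236816406), (65.6073226928711, 74.02140808105469), 64.293701171875) [0.6323631  0.05520507 0.01      ]
((0.6318479180335999, 0.05431713908910751), 0.037286773324012756)
```

View pics/w12c.png

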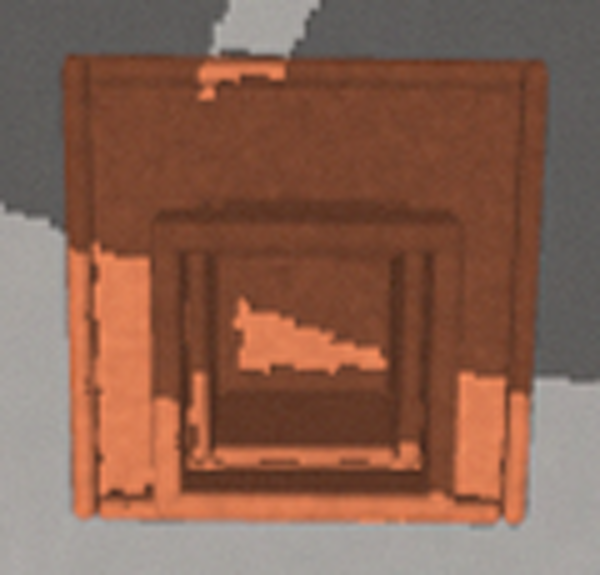

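Call:
jog_arm --pt "-0.014 0.008 0 0" --pt "-0.028 0.016 0 0" --pt "-0.037 0.021 0 0" --pt "-0.04 0.023 0 0" --pt "-0.04 0.023 0 0" --pt "-0.035 0.02 0 0" --pt "-0.022 0.012 0 0" --pt "-0.01 0.006 0 0"

```text
time: 18.9
eef_pos: [0.6045, -0.1583, 0.1978]
tcp_rot: [0.65, 0.76, -0.004, -0.011]
contact_force: [-0.9, 1.1, 0.3]
opening: 0.995
```

```bash
python3 snap.py w13; python3 -c "
from h import *
plan(0.6328,-0.1886,.18,n=8)"
```

```text
t 18.95 pos [ 0.6047 -0.1593  0.1971] yaw 8.8 q [-0.42  0.23  1.73 -0.    1.21 -0.57] grip 0.999 F [ 0.4 -0.9 -0.3]
tilt [-0.0224  0.0082 -0.9997] d world [0. 0. 0.] dyaw 0.0
[[0.0, 0.0, -0.0, 0.0]]
t 18.95 pos [ 0.6047 -0.1593  0.1971] yaw 8.8 q [-0.42  0.23  1.73 -0.    1.21 -0.57] grip 0.999 F [ 0.4 -0.9 -0.3]
tilt [-0.0224  0.0082 -0.9997] d world [ 0.0281 -0.0293 -0.0171] dyaw 0.0
[[-0.0042, 0.0029, 0.0021, 0.0], [-0.0042, 0.0029, 0.0021, 0.0], [-0.0042, 0.0029, 0.0021, 0.0], [-0.0042, 0.0029, 0.0021, 0.0], [-0.0042, 0.0029, 0.0021, 0.0], [-0.0042, 0.0029, 0.0021, 0.0], [-0.0042, 0.0029, 0.0021, 0.0], [-0.0042, 0.0029, 0.0021, 0.0]]
```

View pics/w13.png

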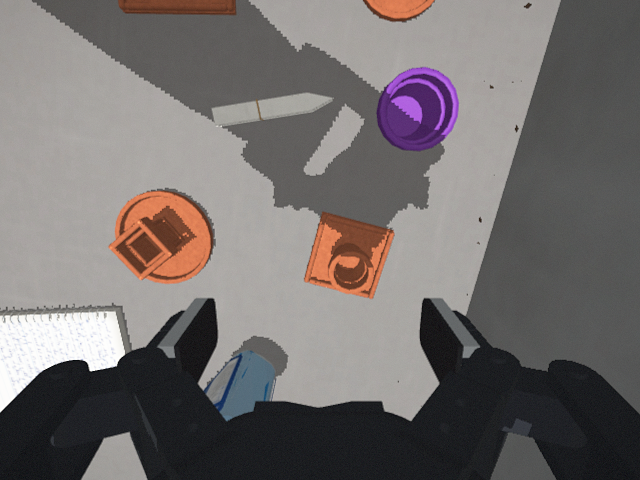

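```bash
sed -i 's/np.save("wc.npy"/np.save(f"wc_{n}.npy",np.array(c,dtype=object),allow_pickle=True);np.save("wc.npy"/' snap.py; python3 - <<'E'
from h import *
s=vision.get_calibration("scene")
for p in [(513,392),(548,453),(578,445),(590,400)]: print(p,ray(s,*p,0))
for p in [(513,360),(595,370)]: print(p,ray(s,*p,.1))
im=cv2.imread("pics/w13.png")
cv2.imwrite("pics/w13c.png",cv2.resize(im[200:310,290:410],None,fx=5,fy=5,interpolation=cv2.INTER_CUBIC))
cv2.imwrite("pics/w13d.png",cv2.resize(im[180:300,100:220],None,fx=5,fy=5,interpolation=cv2.INTER_CUBIC))
E
```

```text
(513, 392) [ 0.55077006 -0.31275483  0.        ]
(548, 453) [ 0.51200273 -0.39539812  0.        ]
(578, 445) [ 0.55100662 -0.40996642  0.        ]
(590, 400) [ 0.62280509 -0.37991061  0.        ]
(513, 360) [ 0.50782167 -0.32058318  0.1       ]
(595, 370) [ 0.57284699 -0.38540127  0.1       ]
```

View pics/w13c.png

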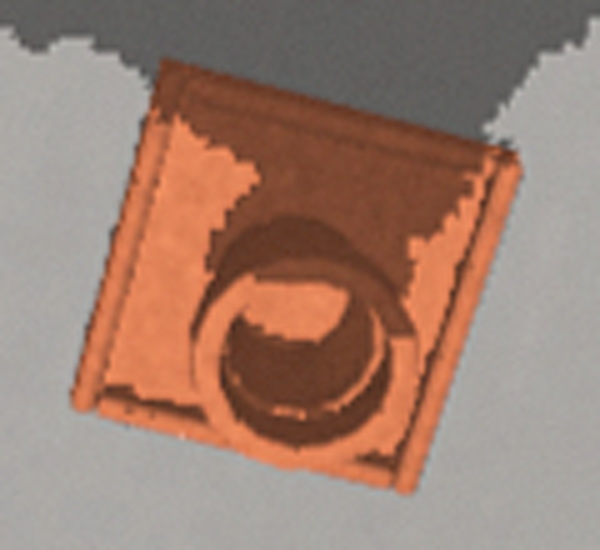

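View pics/w13d.png

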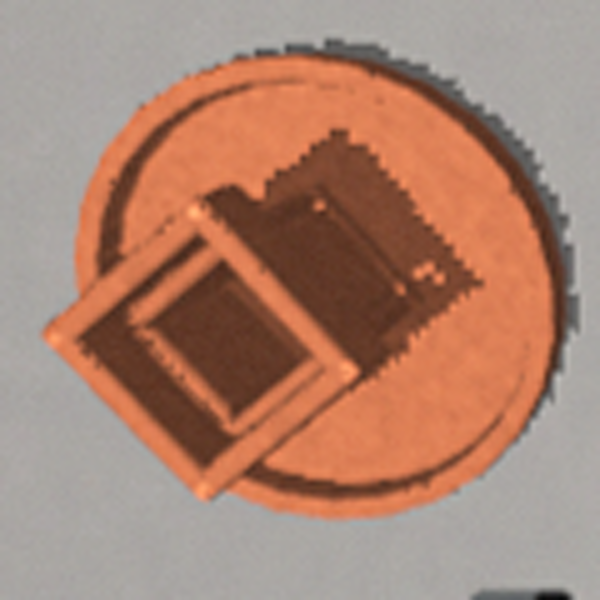

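```bash
cp wc.npy wc_w13.npy; python3 - <<'E'
from h import *
c=wc()
print("SR",ray(c,290+305/5,200+363/5,.051))
print("SSsaucer");poly(c,[(162,60),(522,155),(412,493),(73,408)],(290,200),5,.012)
print("SS");poly(c,[(195,203),(358,372),(205,499),(44,335)],(100,180),5,.051)
im=cv2.imread("pics/w13.png")[:,:,::-1]; m=terr(im)
k=[k for k in cv2.findContours(m,0,1)[0] if cv2.pointPolygonTest(k,(190.,250.),False)>0][0][:,0]
k=np.array([p for p in k if not (p[0]<160 and p[1]>225)])
P=np.array([ray(c,u,v,.011)[:2] for u,v in k]);A=np.c_[2*P,np.ones(len(P))];x=np.linalg.lstsq(A,(P**2).sum(1),rcond=None)[0];print("LRsaucer",x[:2],np.sqrt(x[2]+x[:2]@x[:2]))
E
```

```text
SR [ 0.63498848 -0.18949768  0.051     ]
SSsaucer
[ 0.6349 -0.1881] [(0.0721, 84.9), (0.0704, 84.1), (0.072, 84.6), (0.07, 84.3)]
SS
[ 0.4537 -0.1992] [(0.0374, 47.2), (0.038, 48.1), (0.038, 47.2), (0.0381, 47.3)]
LRsaucer [ 0.45608986 -0.198057  ] 0.0461425372762196
```

Call:
jog_arm --pt "-0.006 0.004 0.008 0" --pt "-0.008 0.006 0.014 0" --pt "-0.008 0.005 0.016 0" --pt "-0.006 0.004 0.016 0" --pt "-0.004 0.003 0.014 0" --pt "-0.002 0.002 0.01 0" --pt "0 0 0.005 0" --pt "0 0 0.002 0"

```text
time: 19.62
eef_pos: [0.6263, -0.1868, 0.0939]
tcp_rot: [0.651, 0.759, -0.007, -0.022]
contact_force: [-0.3, -0.1, -0.5]
opening: 0.998
```

```bash
python3 -c "
from h import *
plan(0.634,-0.189,.034,n=8)"
```

```text
t 19.62 pos [ 0.6263 -0.1868  0.0939] yaw 8.7 q [-0.44  0.41  1.7  -0.    1.07 -0.6 ] grip 0.998 F [-0.3 -0.1 -0.5]
tilt [-0.0417  0.0184 -0.999 ] d world [ 0.0077 -0.0022 -0.0599] dyaw 0.0
[[-0.0004, 0.0009, 0.0075, 0.0], [-0.0004, 0.0009, 0.0075, 0.0], [-0.0004, 0.0009, 0.0075, 0.0], [-0.0004, 0.0009, 0.0075, 0.0], [-0.0004, 0.0009, 0.0075, 0.0], [-0.0004, 0.0009, 0.0075, 0.0], [-0.0004, 0.0009, 0.0075, 0.0], [-0.0004, 0.0009, 0.0075, 0.0]]
```

Call:
jog_arm --pt "-0.001 0.003 0.007 0" --pt "-0.001 0.003 0.011 0" --pt "0 0.002 0.012 0" --pt "0 0.001 0.011 0" --pt "0 0 0.007 0" --pt "0 0 0.004 0" --pt "0 0 0.001 0" --pt "0 0 0 0"

```text
time: 20.28
eef_pos: [0.6337, -0.1847, 0.0353]
tcp_rot: [0.651, 0.759, -0.007, -0.022]
contact_force: [0.1, -0.1, 0.5]
opening: 1.001
```

```bash
python3 snap.py w14; python3 -c "
from h import *
plan(0.634,-0.189,.034,n=2)"
```

```text
t 20.33 pos [ 0.6338 -0.1847  0.0355] yaw 8.8 q [-0.44  0.5   1.7  -0.    0.98 -0.59] grip 1.000 F [ 0.5 -0.1 -0.6]
tilt [-0.0418  0.0186 -0.999 ] d world [0. 0. 0.] dyaw 0.0
[[0.0, 0.0, -0.0, 0.0]]
t 20.33 pos [ 0.6338 -0.1847  0.0355] yaw 8.8 q [-0.44  0.5   1.7  -0.    0.98 -0.59] grip 1.000 F [ 0.5 -0.1 -0.6]
tilt [-0.0418  0.0186 -0.999 ] d world [ 0.0002 -0.0043 -0.0015] dyaw 0.0
[[-0.0021, -0.0002, 0.0008, 0.0], [-0.0021, -0.0002, 0.0008, 0.0]]
```

View pics/w14.png

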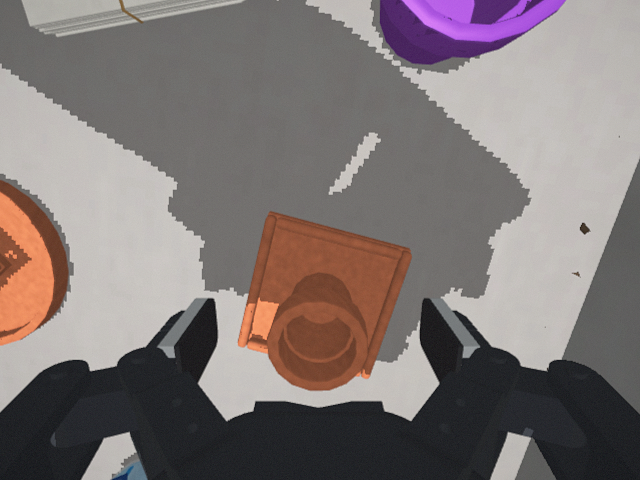

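The small round pot sits centred between the jaws at (318,340). I'll shift 4 mm in tool x and close.

Call:
jog_arm --pt "-0.003 0 0.001 0" --pt "-0.001 0 0 0" --pt "0 0 0 0" --pt "0 0 0 0" --pt "0 0 0 0" --pt "0 0 0 0" --pt "0 0 0 0" --pt "0 0 0 0" --grip 0.02 --grip_force 30

```text
time: 21.0
eef_pos: [0.6358, -0.1902, 0.0372]
tcp_rot: [0.651, 0.759, -0.006, -0.02]
contact_force: [-0.6, -0.4, -1.5]
opening: 0.456
```

Call:
jog_arm --pt "0 0 0 0" --pt "0 0 -0.005 0" --pt "0 0 -0.01 0" --pt "0 0 -0.016 0" --pt "0 0 -0.016 0" --pt "0 0 -0.014 0" --pt "0 0 -0.006 0" --pt "0 0 0 0"

```text
time: 21.67
eef_pos: [0.638, -0.1908, 0.1093]
tcp_rot: [0.651, 0.759, -0.006, -0.02]
contact_force: [0.6, 0.5, 0.6]
opening: 0.46
```

```bash
python3 snap.py w15; python3 -c "
from h import *
plan(0.634,0.0545,.12,n=8)"
```

```text
t 21.72 pos [ 0.6381 -0.1908  0.109 ] yaw 8.8 q [-0.44  0.42  1.67 -0.    1.1  -0.6 ] grip 0.453 F [ 0.3 -0.1 -0.9]
tilt [-0.0389  0.0172 -0.9991] d world [0. 0. 0.] dyaw 0.0
[[0.0, 0.0, -0.0, 0.0]]
t 21.72 pos [ 0.6381 -0.1908  0.109 ] yaw 8.8 q [-0.44  0.42  1.67 -0.    1.1  -0.6 ] grip 0.453 F [ 0.3 -0.1 -0.9]
tilt [-0.0389  0.0172 -0.9991] d world [-0.0041  0.2453  0.011 ] dyaw 0.0
[[0.0304, 0.0042, -0.0014, 0.0], [0.0304, 0.0042, -0.0014, 0.0], [0.0304, 0.0042, -0.0014, 0.0], [0.0304, 0.0042, -0.0014, 0.0], [0.0304, 0.0042, -0.0014, 0.0], [0.0304, 0.0042, -0.0014, 0.0], [0.0304, 0.0042, -0.0014, 0.0], [0.0304, 0.0042, -0.0014, 0.0]]
```

View pics/w15.png

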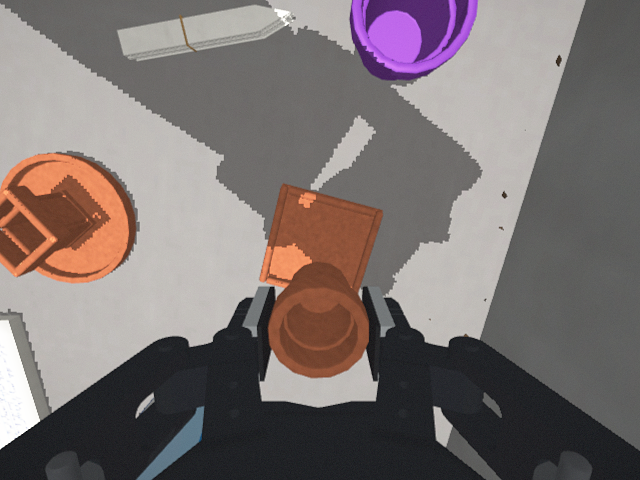

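Call:
jog_arm --pt "0.01 0.001 -0.014 0" --pt "0.026 0.003 -0.014 0" --pt "0.036 0.005 -0.01 0" --pt "0.039 0.005 0 0" --pt "0.04 0.006 0 0" --pt "0.038 0.005 0 0" --pt "0.028 0.004 0 0" --pt "0.016 0.002 0 0"

```text
time: 22.38
eef_pos: [0.6324, 0.0526, 0.1542]
tcp_rot: [0.654, 0.756, -0.006, -0.023]
contact_force: [-0.3, -0.9, -0.7]
opening: 0.451
```

```bash
python3 snap.py w16; python3 -c "
from h import *
plan(0.634,0.0545,.08,n=8)"
```

```text
t 22.43 pos [0.6321 0.0551 0.1543] yaw 8.4 q [-0.08  0.3   1.73  0.02  1.16 -0.23] grip 0.458 F [0.  2.  0.1]
tilt [-0.044   0.0227 -0.9988] d world [0. 0. 0.] dyaw 0.0
[[0.0, 0.0, -0.0, 0.0]]
t 22.43 pos [0.6321 0.0551 0.1543] yaw 8.4 q [-0.08  0.3   1.73  0.02  1.16 -0.23] grip 0.458 F [0.  2.  0.1]
tilt [-0.044   0.0227 -0.9988] d world [ 0.0019 -0.0006 -0.0743] dyaw 0.0
[[-0.0001, 0.0002, 0.0093, 0.0], [-0.0001, 0.0002, 0.0093, 0.0], [-0.0001, 0.0002, 0.0093, 0.0], [-0.0001, 0.0002, 0.0093, 0.0], [-0.0001, 0.0002, 0.0093, 0.0], [-0.0001, 0.0002, 0.0093, 0.0], [-0.0001, 0.0002, 0.0093, 0.0], [-0.0001, 0.0002, 0.0093, 0.0]]
```

View pics/w16.png

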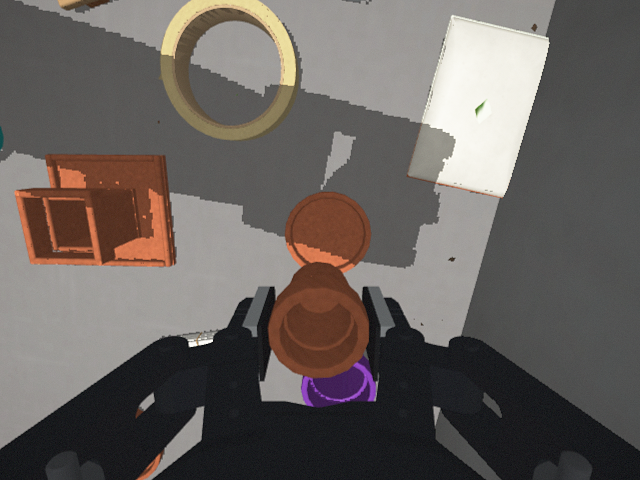

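Call:
jog_arm --pt "0 0.001 0.01 0" --pt "0 0.001 0.018 0" --pt "0 0.001 0.021 0" --pt "0 0.001 0.02 0" --pt "0 0.001 0.016 0" --pt "0 0 0.009 0" --pt "0 0 0.004 0" --pt "0 0 0.001 0"

```text
time: 23.1
eef_pos: [0.6302, 0.0604, 0.0489]
tcp_rot: [0.653, 0.757, -0.007, -0.025]
contact_force: [-0.4, -0.6, -0.5]
opening: 0.454
```

```bash
python3 snap.py w17; python3 -c "
from h import *
plan(0.634,0.0545,.037,n=4)"
```

```text
t 23.15 pos [0.6302 0.0604 0.049 ] yaw 8.5 q [-0.07  0.43  1.77  0.02  0.99 -0.23] grip 0.455 F [-0.3 -0.1 -1.3]
tilt [-0.0475  0.0227 -0.9986] d world [0. 0. 0.] dyaw 0.0
[[0.0, 0.0, -0.0, 0.0]]
t 23.15 pos [0.6302 0.0604 0.049 ] yaw 8.5 q [-0.07  0.43  1.77  0.02  0.99 -0.23] grip 0.455 F [-0.3 -0.1 -1.3]
tilt [-0.0475  0.0227 -0.9986] d world [ 0.0038 -0.0059 -0.012 ] dyaw 0.0
[[-0.0016, 0.0007, 0.003, 0.0], [-0.0016, 0.0007, 0.003, 0.0], [-0.0016, 0.0007, 0.003, 0.0], [-0.0016, 0.0007, 0.003, 0.0]]
```

View pics/w17.png

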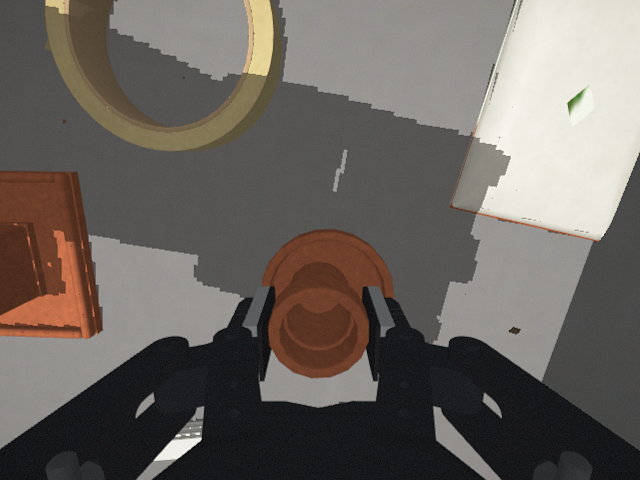

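Call:
jog_arm --pt "-0.003 0.002 0.004 0" --pt "-0.0025 0.001 0.004 0" --pt "-0.001 0 0.002 0" --pt "0 0 0 0" --pt "0 0 0 0" --pt "0 0 0 0" --pt "0 0 0 0" --pt "0 0 0 0"

```text
time: 23.82
eef_pos: [0.6377, 0.0529, 0.0429]
tcp_rot: [0.653, 0.757, -0.004, -0.022]
contact_force: [-0.6, 0.8, -1.2]
opening: 0.454
```

```bash
python3 -c "
from h import *
plan(0.634,0.0545,.037,n=4)"
```

```text
t 23.82 pos [0.6377 0.0529 0.0429] yaw 8.4 q [-0.08  0.45  1.76  0.02  0.97 -0.24] grip 0.454 F [-0.6  0.8 -1.2]
tilt [-0.0384  0.022  -0.999 ] d world [-0.0037  0.0016 -0.0059] dyaw 0.0
[[0.0005, -0.0009, 0.0015, 0.0], [0.0005, -0.0009, 0.0015, 0.0], [0.0005, -0.0009, 0.0015, 0.0], [0.0005, -0.0009, 0.0015, 0.0]]
```

Call:
jog_arm --pt "0.001 -0.003 0.005 0" --pt "0 -0.001 0.003 0" --pt "0 0 0 0" --pt "0 0 0 0" --pt "0 0 0 0" --pt "0 0 0 0" --pt "0 0 0 0" --pt "0 0 0 0"

```text
time: 24.48
eef_pos: [0.6341, 0.0538, 0.0366]
tcp_rot: [0.653, 0.757, -0.003, -0.02]
contact_force: [-0.4, -0.8, 0.8]
opening: 0.452
```

```bash
python3 snap.py w18; python3 -c "
from h import *
plan(0.634,0.0545,.037,n=4)"
```

```text
t 24.53 pos [0.6342 0.0538 0.0366] yaw 8.5 q [-0.08  0.45  1.77  0.02  0.96 -0.24] grip 0.454 F [-0.9 -0.1  1.1]
tilt [-0.0348  0.0216 -0.9992] d world [0. 0. 0.] dyaw 0.0
[[0.0, 0.0, -0.0, 0.0]]
t 24.53 pos [0.6342 0.0538 0.0366] yaw 8.5 q [-0.08  0.45  1.77  0.02  0.96 -0.24] grip 0.454 F [-0.9 -0.1  1.1]
tilt [-0.0348  0.0216 -0.9992] d world [-0.0002  0.0007  0.0004] dyaw 0.0
[[0.0002, -0.0, -0.0001, 0.0], [0.0002, -0.0, -0.0001, 0.0], [0.0002, -0.0, -0.0001, 0.0], [0.0002, -0.0, -0.0001, 0.0]]
```

View pics/w18.png

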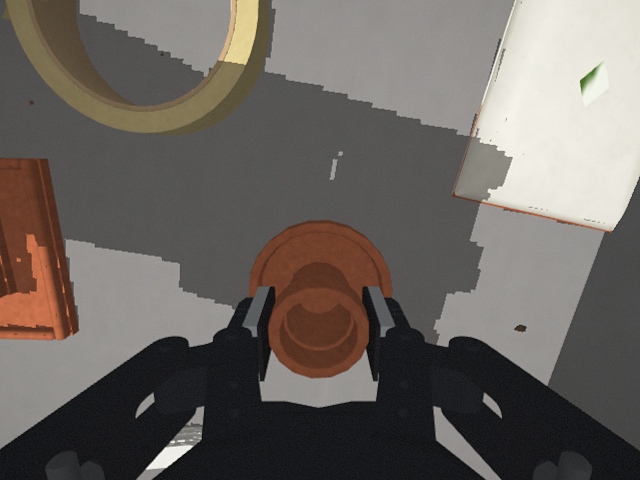

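The small round pot is centred at x≈320 on the saucer, and an upward force of about 1 N shows it has touched down. Releasing it and lifting.

Call:
jog_arm --pt "0 0 0 0" --pt "0 0 0 0" --pt "0 0 0 0" --pt "0 0 0 0" --pt "0 0 -0.004 0" --pt "0 0 -0.012 0" --pt "0 0 -0.02 0" --pt "0 0 -0.02 0" --grip 0.0854

```text
time: 25.2
eef_pos: [0.6316, 0.053, 0.0889]
tcp_rot: [0.653, 0.757, -0.007, -0.026]
contact_force: [0.8, -0.3, 1.3]
opening: 1.001
```

Call:
jog_arm --pt "0 0 -0.024 0" --pt "0 0 -0.028 0" --pt "0 0 -0.028 0" --pt "0 0 -0.022 0" --pt "0 0 -0.012 0" --pt "0 0 -0.005 0" --pt "0 0 -0.002 0" --pt "0 0 0 0"

```text
time: 25.87
eef_pos: [0.6396, 0.0499, 0.2276]
tcp_rot: [0.653, 0.757, -0.003, -0.02]
contact_force: [-0.7, 0.2, -0.6]
opening: 0.996
```

```bash
python3 snap.py w19; python3 -c "
from h import *
plan(0.4535,-0.198,.22,-42.7,n=10)
c=vision.get_calibration('scene')"
```

```text
t 25.92 pos [0.6393 0.05   0.227 ] yaw 8.5 q [-0.09  0.24  1.66  0.02  1.28 -0.24] grip 1.000 F [ 0.6  0.3 -0.1]
tilt [-0.0358  0.022  -0.9991] d world [0. 0. 0.] dyaw 0.0
[[0.0, 0.0, -0.0, 0.0]]
t 25.92 pos [0.6393 0.05   0.227 ] yaw 8.5 q [-0.09  0.24  1.66  0.02  1.28 -0.24] grip 1.000 F [ 0.6  0.3 -0.1]
tilt [-0.0358  0.022  -0.9991] d world [-0.1858 -0.248  -0.007 ] dyaw -51.2
[[-0.0218, -0.022, 0.0007, 0.0893], [-0.0237, -0.02, 0.0007, 0.0893], [-0.0254, -0.0178, 0.0007, 0.0893], [-0.0268, -0.0155, 0.0007, 0.0893], [-0.0281, -0.013, 0.0007, 0.0893], [-0.0292, -0.0105, 0.0007, 0.0893], [-0.03, -0.0078, 0.0007, 0.0893], [-0.0306, -0.0051, 0.0007, 0.0893], [-0.0309, -0.0024, 0.0007, 0.0893], [-0.031, 0.0004, 0.0007, 0.0893]]
```

View pics/w19.png

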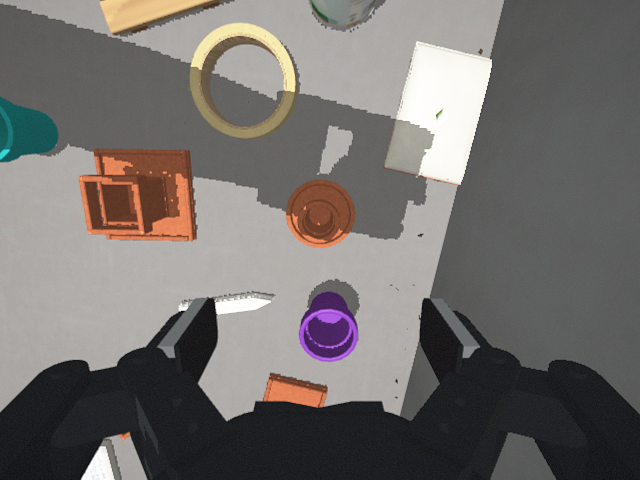

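```bash
python3 -c "
from h import *
plan(0.4535,-0.198,.22,47.3,n=9)"
```

```text
t 25.92 pos [0.6393 0.05   0.227 ] yaw 8.5 q [-0.09  0.24  1.66  0.02  1.28 -0.24] grip 1.000 F [ 0.6  0.3 -0.1]
tilt [-0.0358  0.022  -0.9991] d world [-0.1858 -0.248  -0.007 ] dyaw 38.8
[[-0.0242, -0.0245, 0.0008, -0.0753], [-0.0223, -0.0262, 0.0008, -0.0753], [-0.0203, -0.0278, 0.0008, -0.0753], [-0.0181, -0.0293, 0.0008, -0.0753], [-0.0159, -0.0306, 0.0008, -0.0753], [-0.0135, -0.0317, 0.0008, -0.0753], [-0.0111, -0.0326, 0.0008, -0.0753], [-0.0086, -0.0333, 0.0008, -0.0753], [-0.0061, -0.0339, 0.0008, -0.0753]]
```

Call:
jog_arm --pt "-0.012 -0.012 0 -0.084" --pt "-0.022 -0.026 0 -0.084" --pt "-0.026 -0.036 0 -0.084" --pt "-0.024 -0.039 0 -0.084" --pt "-0.02 -0.04 0 -0.084" --pt "-0.015 -0.035 0 -0.084" --pt "-0.008 -0.024 0 -0.084" --pt "-0.003 -0.012 0 -0.06"

```text
time: 26.58
eef_pos: [0.4846, -0.1588, 0.2112]
tcp_rot: [0.359, 0.933, 0.004, -0.034]
contact_force: [-0.3, -1.6, -0.5]
opening: 1.0
```

```bash
python3 snap.py w20; python3 -c "
from h import *
plan(0.4535,-0.198,.12,47.3,n=8)"
```

```text
t 26.63 pos [ 0.4839 -0.1596  0.2107] yaw 48.0 q [-0.52 -0.01  1.97 -0.    1.25 -1.35] grip 0.996 F [-0.4 -1.4 -1. ]
tilt [-0.0633  0.031  -0.9975] d world [0. 0. 0.] dyaw 0.0
[[0.0, 0.0, -0.0, 0.0]]
t 26.63 pos [ 0.4839 -0.1596  0.2107] yaw 48.0 q [-0.52 -0.01  1.97 -0.    1.25 -1.35] grip 0.996 F [-0.4 -1.4 -1. ]
tilt [-0.0633  0.031  -0.9975] d world [-0.0304 -0.0384 -0.0907] dyaw -0.7
[[-0.0004, -0.0061, 0.0113, 0.0014], [-0.0004, -0.0061, 0.0113, 0.0014], [-0.0004, -0.0061, 0.0113, 0.0014], [-0.0004, -0.0061, 0.0113, 0.0014], [-0.0004, -0.0061, 0.0113, 0.0014], [-0.0004, -0.0061, 0.0113, 0.0014], [-0.0004, -0.0061, 0.0113, 0.0014], [-0.0005, -0.0061, 0.0113, 0.0014]]
```

View pics/w20.png

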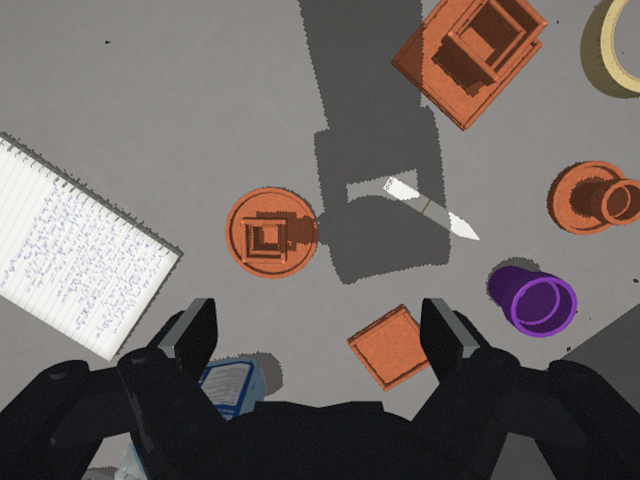

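The small square pot is at (265,240) on the large round saucer, and the small square saucer at (390,347) is now empty. The tool tilt is 0.07 rad, so I'll descend gently and watch it.

Call:
jog_arm --pt "0 -0.006 0.004 0" --pt "0 -0.01 0.008 0" --pt "0 -0.01 0.008 0" --pt "0 -0.01 0.008 0" --pt "0 -0.008 0.006 0" --pt "0 -0.004 0.002 0" --pt "0 -0.001 0 0" --pt "0 0 0 0"

```text
time: 27.3
eef_pos: [0.4422, -0.1948, 0.165]
tcp_rot: [0.36, 0.932, 0.005, -0.042]
contact_force: [0.2, -0.6, 0.2]
opening: 1.001
```

```bash
python3 snap.py w21; python3 -c "
from h import *
plan(0.4535,-0.198,.12,47.3,n=8)"
```

```text
t 27.35 pos [ 0.4424 -0.1947  0.1651] yaw 47.8 q [-0.62 -0.01  2.06 -0.01  1.18 -1.45] grip 1.004 F [-0.6 -0.4 -0.6]
tilt [-0.0738  0.0391 -0.9965] d world [0. 0. 0.] dyaw 0.0
[[0.0, 0.0, -0.0, 0.0]]
t 27.35 pos [ 0.4424 -0.1947  0.1651] yaw 47.8 q [-0.62 -0.01  2.06 -0.01  1.18 -1.45] grip 1.004 F [-0.6 -0.4 -0.6]
tilt [-0.0738  0.0391 -0.9965] d world [ 0.0111 -0.0033 -0.0451] dyaw -0.5
[[-0.0013, 0.0006, 0.0056, 0.0011], [-0.0013, 0.0006, 0.0056, 0.0011], [-0.0013, 0.0006, 0.0056, 0.0011], [-0.0013, 0.0006, 0.0056, 0.0011], [-0.0013, 0.0006, 0.0056, 0.0011], [-0.0013, 0.0006, 0.0056, 0.0011], [-0.0013, 0.0006, 0.0056, 0.0011], [-0.0013, 0.0006, 0.0056, 0.0011]]
```

View pics/w21.png

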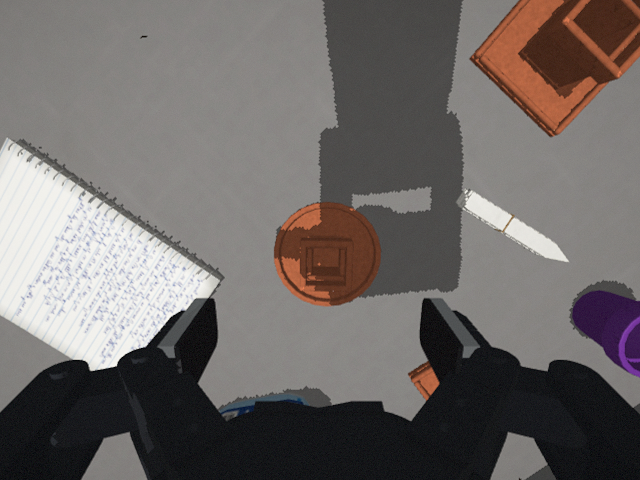

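The tilt is still growing (0.083 rad). There's plenty of time, so I'll test at a safe height which small moves reduce it.

Call:
jog_arm --pt "-0.003 0 0.004 0" --pt "-0.003 0 0.004 0" --pt "-0.002 0 0.002 0" --pt "0 0 0 0" --pt "0 0 0 0" --pt "0 0 0 0" --pt "0 0 0 0" --pt "0 0 0 0"

```text
time: 28.02
eef_pos: [0.4505, -0.2, 0.1553]
tcp_rot: [0.359, 0.932, 0.005, -0.039]
contact_force: [0.4, -0.5, 0.2]
opening: 1.002
```

```bash
python3 -c "
from h import *
plan(0.4535,-0.198,.12,47.3,n=1)"
```

```text
t 28.02 pos [ 0.4505 -0.2     0.1553] yaw 47.9 q [-0.62  0.02  2.05 -0.01  1.15 -1.45] grip 1.002 F [ 0.4 -0.5  0.2]
tilt [-0.07    0.0368 -0.9969] d world [ 0.003   0.002  -0.0353] dyaw -0.6
[[-0.0009, 0.0035, 0.0353, 0.0105]]
```

Call:
jog_arm --pt "0 0 0 0" --pt "0 0 0 0" --pt "0 0 0 0" --pt "0 0 0 0" --pt "0 0 0 0" --pt "0 0 0 0" --pt "0 0 0 0" --pt "0 0 0 0"

```text
time: 28.68
eef_pos: [0.4505, -0.2, 0.1558]
tcp_rot: [0.359, 0.932, 0.004, -0.039]
contact_force: [-0.1, -0.4, -0.4]
opening: 0.997
```

```bash
python3 -c "
from h import *
plan(0.4535,-0.198,.12,47.3,n=1)"
```

```text
t 28.68 pos [ 0.4505 -0.2     0.1558] yaw 47.9 q [-0.62  0.02  2.05 -0.01  1.15 -1.45] grip 0.997 F [-0.1 -0.4 -0.4]
tilt [-0.0693  0.0363 -0.9969] d world [ 0.003   0.002  -0.0358] dyaw -0.6
[[-0.0008, 0.0035, 0.0358, 0.0106]]
```

Call:
jog_arm --pt "-0.038 0.0125 0 0" --pt "-0.038 0.0125 0 0" --pt "0 0 0 0" --pt "0 0 0 0" --pt "0 0 0 0" --pt "0 0 0 0" --pt "0 0 0 0" --pt "0 0 0 0"

```text
time: 29.35
eef_pos: [0.5195, -0.2293, 0.1432]
tcp_rot: [0.359, 0.932, 0.006, -0.045]
contact_force: [0.7, 0.0, 0.5]
opening: 0.998
```

```bash
python3 -c "
from h import *
plan(0.4535,-0.198,.12,47.3,n=1)"
```

```text
t 29.35 pos [ 0.5195 -0.2293  0.1432] yaw 47.9 q [-0.59  0.2   1.87 -0.01  1.16 -1.42] grip 0.998 F [0.7 0.  0.5]
tilt [-0.0806  0.0436 -0.9958] d world [-0.066   0.0313 -0.0232] dyaw -0.6
[[0.07, -0.0211, 0.0232, 0.0106]]
```

Call:
jog_arm --pt "0.006 -0.002 0 0" --pt "0.01 -0.0035 0 0" --pt "0.014 -0.0045 0 0" --pt "0.014 -0.0045 0 0" --pt "0.014 -0.0045 0 0" --pt "0.01 -0.003 0 0" --pt "0.006 -0.002 0 0" --pt "0.002 0 0 0"

```text
time: 30.02
eef_pos: [0.4404, -0.1929, 0.1543]
tcp_rot: [0.359, 0.932, 0.005, -0.043]
contact_force: [0.4, 0.6, 0.3]
opening: 1.002
```

```bash
python3 -c "
from h import *
plan(0.4535,-0.198,.12,47.3,n=1)"
```

```text
t 30.02 pos [ 0.4404 -0.1929  0.1543] yaw 47.9 q [-0.62 -0.    2.07 -0.01  1.16 -1.45] grip 1.002 F [0.4 0.6 0.3]
tilt [-0.0759  0.0401 -0.9963] d world [ 0.0131 -0.0051 -0.0343] dyaw -0.6
[[-0.0132, 0.005, 0.0343, 0.0104]]
```

Abrupt outward steps add inward tilt, so abrupt inward steps should remove it. I'll go out smoothly and come back abruptly.

Call:
jog_arm --pt "-0.006 0.007 0 0" --pt "-0.012 0.014 0 0" --pt "-0.016 0.0185 0 0" --pt "-0.018 0.021 0 0" --pt "-0.018 0.021 0 0" --pt "-0.016 0.0185 0 0" --pt "-0.01 0.0115 0 0" --pt "-0.005 0.006 0 0"

```text
time: 30.68
eef_pos: [0.6054, -0.1727, 0.1441]
tcp_rot: [0.361, 0.932, 0.005, -0.038]
contact_force: [-0.0, -0.1, -0.3]
opening: 0.998
```

```bash
python3 -c "
from h import *
plan(0.4535,-0.198,.16,47.3,n=4)"
```

```text
t 30.68 pos [ 0.6054 -0.1727  0.1441] yaw 47.7 q [-0.44  0.32  1.72  0.    1.18 -1.27] grip 0.998 F [-0.  -0.1 -0.3]
tilt [-0.0679  0.037  -0.997 ] d world [-0.1519 -0.0253  0.0159] dyaw -0.4
[[0.0238, -0.0302, -0.004, 0.0016], [0.0238, -0.0303, -0.004, 0.0016], [0.0237, -0.0303, -0.004, 0.0016], [0.0237, -0.0304, -0.004, 0.0016]]
```

Call:
jog_arm --pt "0.023 -0.03 0 0" --pt "0.023 -0.03 0 0" --pt "0 0 0 0" --pt "0 0 0 0" --pt "0.023 -0.03 0 0" --pt "0.02 -0.026 0 0" --pt "0 0 0 0" --pt "0 0 0 0"

```text
time: 31.35
eef_pos: [0.4632, -0.1985, 0.1456]
tcp_rot: [0.359, 0.932, 0.006, -0.042]
contact_force: [0.4, 0.1, 1.2]
opening: 1.0
```

```bash
python3 -c "
from h import *
plan(0.6,-0.16,.16,47.3,n=4)"
```

```text
t 31.35 pos [ 0.4632 -0.1985  0.1456] yaw 48.0 q [-0.6   0.06  2.03 -0.01  1.14 -1.43] grip 1.000 F [0.4 0.1 1.2]
tilt [-0.0744  0.0413 -0.9964] d world [0.1368 0.0385 0.0144] dyaw -0.7
[[-0.019, 0.03, -0.0036, 0.0028], [-0.0189, 0.0301, -0.0036, 0.0028], [-0.0188, 0.0301, -0.0036, 0.0028], [-0.0187, 0.0302, -0.0036, 0.0028]]
```

Call:
jog_arm --pt "0 0 0.002 0" --pt "0 0 -0.002 0" --pt "0 0 0.002 0" --pt "0 0 -0.002 0" --pt "0 0 0.002 0" --pt "0 0 -0.002 0" --pt "0 0 0.002 0" --pt "0 0 -0.002 0"

```text
time: 32.02
eef_pos: [0.4691, -0.1989, 0.1473]
tcp_rot: [0.357, 0.933, 0.006, -0.039]
contact_force: [0.1, -0.4, 0.3]
opening: 0.998
```

```bash
python3 -c "
from h import *
plan(0.6,-0.16,.16,47.3,n=1)"
```

```text
t 32.02 pos [ 0.4691 -0.1989  0.1473] yaw 48.1 q [-0.6   0.07  2.02 -0.01  1.14 -1.43] grip 0.998 F [ 0.1 -0.4  0.3]
tilt [-0.0695  0.0389 -0.9968] d world [0.1309 0.0389 0.0127] dyaw -0.8
[[-0.0715, 0.1163, -0.0127, 0.0142]]
```

Call:
jog_arm --pt "0 0 0.003 0" --pt "0 0 0.003 0" --pt "0 0 0.003 0" --pt "0 0 0.003 0" --pt "0 0 0.003 0" --pt "0 0 0.003 0" --pt "0 0 0.003 0" --pt "0 0 0.003 0"

```text
time: 32.68
eef_pos: [0.4674, -0.198, 0.1214]
tcp_rot: [0.358, 0.933, 0.006, -0.039]
contact_force: [0.1, 0.2, 0.2]
opening: 1.0
```

```bash
python3 -c "
from h import *
plan(0.6,-0.16,.16,47.3,n=1)"
```

```text
t 32.68 pos [ 0.4674 -0.198   0.1214] yaw 48.1 q [-0.6   0.1   2.04 -0.01  1.09 -1.43] grip 1.000 F [0.1 0.2 0.2]
tilt [-0.0687  0.0383 -0.9969] d world [0.1326 0.038  0.0386] dyaw -0.8
[[-0.0733, 0.1168, -0.0386, 0.0141]]
```

Call:
jog_arm --pt "0 0 -0.006 0" --pt "0 0 0.006 0" --pt "0 0 -0.006 0" --pt "0 0 0.006 0" --pt "0 0 -0.006 0" --pt "0 0 0.006 0" --pt "0 0 -0.006 0" --pt "0 0 0.006 0"

```text
time: 33.35
eef_pos: [0.4683, -0.1986, 0.1226]
tcp_rot: [0.358, 0.933, 0.005, -0.038]
contact_force: [0.4, -0.3, 0.4]
opening: 0.999
```

```bash
python3 -c "
from h import *
plan(0.6,-0.16,.16,47.3,n=1)"
```

```text
t 33.35 pos [ 0.4683 -0.1986  0.1226] yaw 48.1 q [-0.6   0.1   2.03 -0.01  1.09 -1.43] grip 0.999 F [ 0.4 -0.3  0.4]
tilt [-0.0666  0.037  -0.9971] d world [0.1317 0.0386 0.0374] dyaw -0.8
[[-0.0722, 0.1167, -0.0374, 0.0139]]
```

Call:
jog_arm --pt "0.005 -0.005 0 0" --pt "-0.005 0.005 0 0" --pt "0.005 -0.005 0 0" --pt "-0.005 0.005 0 0" --pt "0.005 -0.005 0 0" --pt "-0.005 0.005 0 0" --pt "0.005 -0.005 0 0" --pt "-0.005 0.005 0 0"

```text
time: 34.02
eef_pos: [0.4659, -0.1979, 0.1209]
tcp_rot: [0.358, 0.933, 0.006, -0.04]
contact_force: [0.4, 0.3, -0.6]
opening: 1.003
```

```bash
python3 -c "
from h import *
plan(0.6,-0.16,.16,47.3,n=1)"
```

```text
t 34.02 pos [ 0.4659 -0.1979  0.1209] yaw 48.1 q [-0.6   0.1   2.04 -0.01  1.09 -1.43] grip 1.003 F [ 0.4  0.3 -0.6]
tilt [-0.0702  0.0389 -0.9968] d world [0.1341 0.0379 0.0391] dyaw -0.8
[[-0.0745, 0.1178, -0.0391, 0.0137]]
```

Tilt pumping does little, and the 0.08 rad tilt is stable. It lies mostly across the jaw plane, which a grasp tolerates, so I'll go ahead gently.

Call:
jog_arm --pt "0.001 -0.0015 0.004 0.002" --pt "0.001 -0.0015 0.008 0.002" --pt "0.001 -0.0015 0.01 0.002" --pt "0.001 -0.0015 0.01 0" --pt "0 -0.001 0.01 0" --pt "0 0 0.007 0" --pt "0 0 0.004 0" --pt "0 0 0.001 0"

```text
time: 34.68
eef_pos: [0.453, -0.1978, 0.0606]
tcp_rot: [0.361, 0.932, 0.006, -0.041]
contact_force: [0.2, 0.8, -1.3]
opening: 0.998
```

```bash
python3 snap.py w22; python3 -c "
from h import *
plan(0.4535,-0.198,.034,47.3,n=4)"
```

```text
t 34.73 pos [ 0.453  -0.1978  0.0606] yaw 47.7 q [-0.61  0.17  2.09 -0.01  0.97 -1.44] grip 1.006 F [-0.3 -0.2 -0.5]
tilt [-0.0718  0.0404 -0.9966] d world [0. 0. 0.] dyaw 0.0
[[0.0, 0.0, -0.0, 0.0]]
t 34.73 pos [ 0.453  -0.1978  0.0606] yaw 47.7 q [-0.61  0.17  2.09 -0.01  0.97 -1.44] grip 1.006 F [-0.3 -0.2 -0.5]
tilt [-0.0718  0.0404 -0.9966] d world [ 0.0005 -0.0002 -0.0266] dyaw -0.4
[[-0.0001, 0.0, 0.0067, 0.0018], [-0.0001, 0.0, 0.0067, 0.0018], [-0.0001, 0.0, 0.0067, 0.0018], [-0.0001, 0.0, 0.0067, 0.0018]]
```

View pics/w22.png

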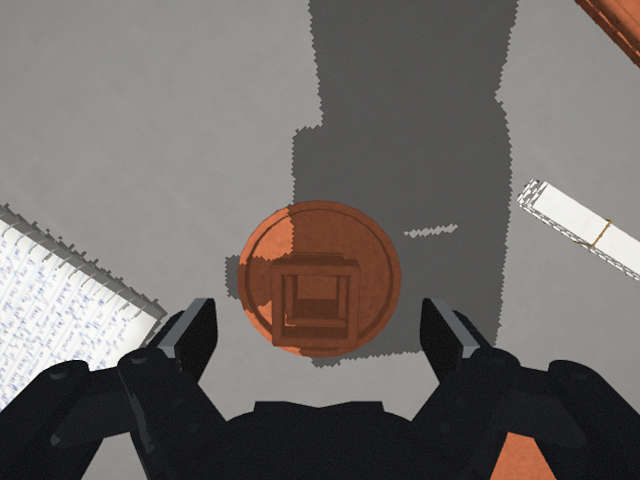

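Call:
jog_arm --pt "-0.0005 0 0.003 0.002" --pt "-0.0005 0 0.005 0.002" --pt "-0.0005 0 0.006 0.002" --pt "-0.0005 0 0.006 0" --pt "0 0 0.004 0" --pt "0 0 0.002 0" --pt "0 0 0 0" --pt "0 0 0 0"

```text
time: 35.4
eef_pos: [0.4539, -0.1989, 0.0328]
tcp_rot: [0.364, 0.931, 0.005, -0.039]
contact_force: [-1.2, -1.2, -0.5]
opening: 1.006
```

```bash
python3 snap.py w23; python3 -c "
from h import *
plan(0.4535,-0.198,.034,47.3,n=1)"
```

```text
t 35.45 pos [ 0.4539 -0.1989  0.0329] yaw 47.3 q [-0.61  0.22  2.09 -0.01  0.91 -1.43] grip 1.002 F [-0.4  0.   0.6]
tilt [-0.0694  0.0387 -0.9968] d world [0. 0. 0.] dyaw 0.0
[[0.0, 0.0, -0.0, 0.0]]
t 35.45 pos [ 0.4539 -0.1989  0.0329] yaw 47.3 q [-0.61  0.22  2.09 -0.01  0.91 -1.43] grip 1.002 F [-0.4  0.   0.6]
tilt [-0.0694  0.0387 -0.9968] d world [-0.0004  0.0009  0.0011] dyaw -0.0
[[0.0009, 0.0004, -0.0011, 0.0008]]
```

View pics/w23.png

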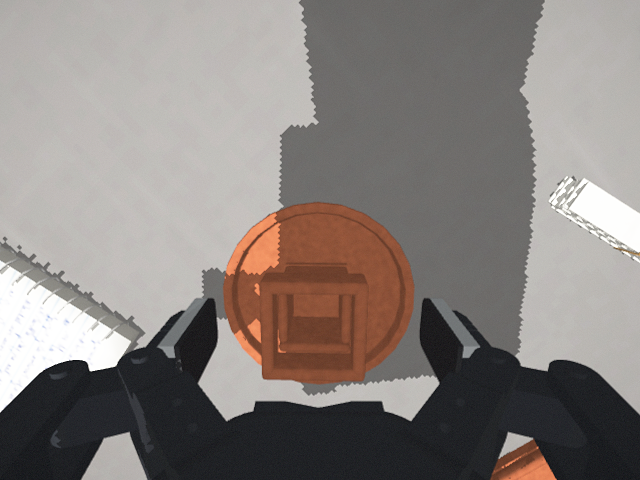

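The small square pot, at (314,327), is centred and square to the jaws. Closing.

Call:
jog_arm --pt "0 0 0 0" --pt "0 0 0 0" --pt "0 0 0 0" --pt "0 0 0 0" --pt "0 0 0 0" --pt "0 0 0 0" --pt "0 0 0 0" --pt "0 0 0 0" --grip 0.02

```text
time: 36.12
eef_pos: [0.4545, -0.1993, 0.0339]
tcp_rot: [0.364, 0.931, 0.005, -0.038]
contact_force: [-0.3, 0.3, -1.2]
opening: 0.461
```

Call:
jog_arm --pt "0 0 -0.004 0" --pt "0 0 -0.007 0" --pt "0 0 -0.01 0" --pt "0 0 -0.012 0" --pt "0 0 -0.014 0" --pt "0 0 -0.014 0" --pt "0 0 -0.008 0" --pt "0 0 -0.003 0"

```text
time: 36.78
eef_pos: [0.4594, -0.2018, 0.1122]
tcp_rot: [0.364, 0.931, 0.005, -0.039]
contact_force: [0.8, -0.6, -0.5]
opening: 0.463
```

```bash
python3 snap.py w24; python3 -c "
from h import *
plan(0.635,-0.1875,.11,84.4,n=8)"
```

```text
t 36.83 pos [ 0.4598 -0.2021  0.1126] yaw 47.3 q [-0.61  0.1   2.05 -0.01  1.07 -1.43] grip 0.461 F [ 0.5  0.9 -0.2]
tilt [-0.0673  0.0373 -0.997 ] d world [0. 0. 0.] dyaw 0.0
[[0.0, 0.0, -0.0, 0.0]]
t 36.83 pos [ 0.4598 -0.2021  0.1126] yaw 47.3 q [-0.61  0.1   2.05 -0.01  1.07 -1.43] grip 0.461 F [ 0.5  0.9 -0.2]
tilt [-0.0673  0.0373 -0.997 ] d world [ 0.1752  0.0146 -0.0026] dyaw 37.1
[[-0.0149, 0.0162, 0.0003, -0.0808], [-0.0161, 0.0149, 0.0003, -0.0808], [-0.0173, 0.0136, 0.0003, -0.0808], [-0.0183, 0.0121, 0.0003, -0.0808], [-0.0192, 0.0106, 0.0003, -0.0808], [-0.02, 0.009, 0.0003, -0.0808], [-0.0207, 0.0074, 0.0003, -0.0808], [-0.0212, 0.0057, 0.0003, -0.0808]]
```

View pics/w24.png

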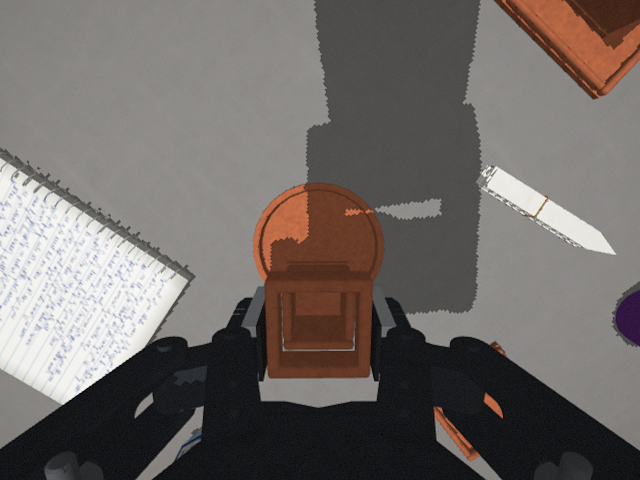

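Call:
jog_arm --pt "-0.006 0.0065 0 -0.08" --pt "-0.011 0.0105 0 -0.08" --pt "-0.017 0.0135 0 -0.08" --pt "-0.02 0.0135 0 -0.08" --pt "-0.021 0.0115 0 -0.08" --pt "-0.02 0.009 0 -0.08" --pt "-0.0145 0.005 0 -0.08" --pt "-0.0085 0.002 0 -0.06"

```text
time: 37.5
eef_pos: [0.6004, -0.1875, 0.0994]
tcp_rot: [0.049, 0.998, 0.018, -0.038]
contact_force: [-0.3, 0.4, -0.5]
opening: 0.459
```

```bash
python3 snap.py w25; python3 -c "
from h import *
plan(0.635,-0.1875,.05,84.4,n=8)"
```

```text
t 37.55 pos [ 0.6012 -0.1875  0.0993] yaw 84.4 q [-0.46  0.38  1.74  0.    1.11 -1.94] grip 0.462 F [ 0.4 -0.1 -0.3]
tilt [-0.0723  0.0401 -0.9966] d world [0. 0. 0.] dyaw 0.0
[[0.0, 0.0, -0.0, 0.0]]
t 37.55 pos [ 0.6012 -0.1875  0.0993] yaw 84.4 q [-0.46  0.38  1.74  0.    1.11 -1.94] grip 0.462 F [ 0.4 -0.1 -0.3]
tilt [-0.0723  0.0401 -0.9966] d world [ 0.0338 -0.     -0.0493] dyaw 0.0
[[-0.0042, 0.0004, 0.0062, -0.0], [-0.0042, 0.0004, 0.0062, -0.0], [-0.0042, 0.0004, 0.0062, -0.0], [-0.0042, 0.0004, 0.0062, -0.0], [-0.0042, 0.0004, 0.0062, -0.0], [-0.0042, 0.0004, 0.0062, -0.0], [-0.0042, 0.0004, 0.0062, -0.0], [-0.0042, 0.0004, 0.0062, -0.0]]
```

View pics/w25.png

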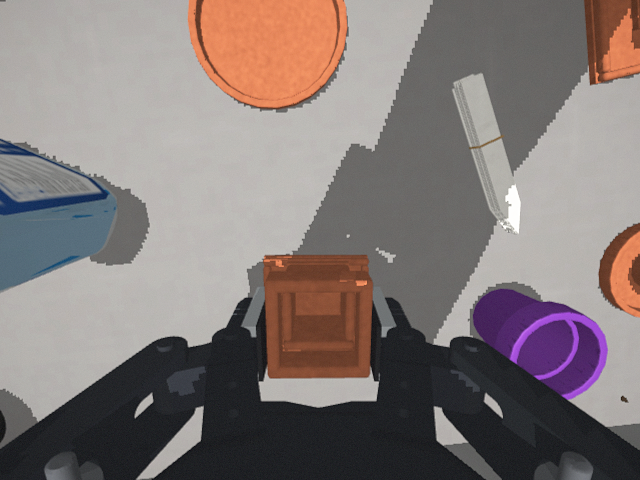

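Call:
jog_arm --pt "-0.004 0 0.003 0" --pt "-0.006 0 0.006 0" --pt "-0.007 0.0005 0.008 0" --pt "-0.007 0.0005 0.008 0" --pt "-0.006 0.0005 0.007 0" --pt "-0.004 0 0.005 0" --pt "-0.001 0 0.002 0" --pt "0 0 0 0"

```text
time: 38.22
eef_pos: [0.6325, -0.1872, 0.0492]
tcp_rot: [0.052, 0.998, 0.02, -0.041]
contact_force: [0.4, 0.1, -0.2]
opening: 0.461
```

```bash
python3 snap.py w26; python3 -c "
from h import *
plan(0.635,-0.1875,.034,84.4,n=4)"
```

```text
t 38.27 pos [ 0.6324 -0.1872  0.0493] yaw 84.0 q [-0.44  0.5   1.67  0.01  1.06 -1.91] grip 0.460 F [-0.7  0.3 -0.8]
tilt [-0.0798  0.0433 -0.9959] d world [0. 0. 0.] dyaw 0.0
[[0.0, 0.0, -0.0, 0.0]]
t 38.27 pos [ 0.6324 -0.1872  0.0493] yaw 84.0 q [-0.44  0.5   1.67  0.01  1.06 -1.91] grip 0.460 F [-0.7  0.3 -0.8]
tilt [-0.0798  0.0433 -0.9959] d world [ 0.0026 -0.0003 -0.0153] dyaw 0.4
[[-0.0007, -0.0, 0.0038, -0.0018], [-0.0007, -0.0, 0.0038, -0.0018], [-0.0007, -0.0, 0.0038, -0.0018], [-0.0007, -0.0, 0.0038, -0.0018]]
```

View pics/w26.png

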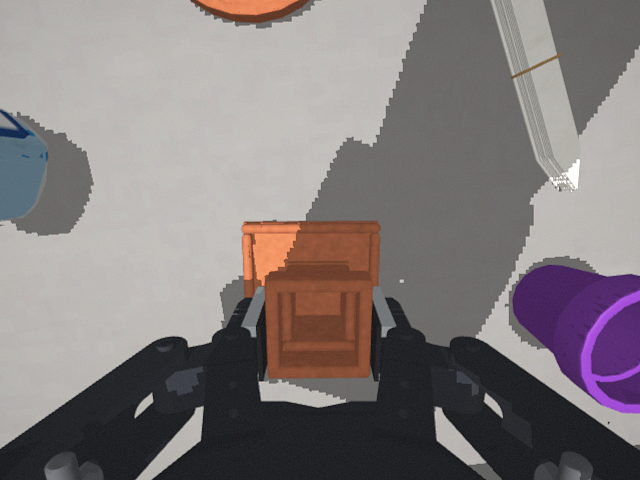

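Call:
jog_arm --pt "-0.0015 -0.0015 0.004 0" --pt "-0.001 -0.0015 0.005 0" --pt "-0.001 -0.001 0.004 0" --pt "0 0 0.001 0" --pt "0 0 0 0" --pt "0 0 0 0" --pt "0 0 0 0" --pt "0 0 0 0"

```text
time: 38.93
eef_pos: [0.6347, -0.192, 0.0352]
tcp_rot: [0.052, 0.998, 0.019, -0.04]
contact_force: [0.6, 0.6, -0.9]
opening: 0.459
```

```bash
python3 snap.py w27; python3 -c "
from h import *
plan(0.635,-0.1905,.034,84.4,n=4)"
```

```text
t 38.98 pos [ 0.6348 -0.192   0.0353] yaw 83.9 q [-0.45  0.53  1.67  0.01  1.04 -1.92] grip 0.466 F [-0.4 -0.2  0. ]
tilt [-0.0776  0.0421 -0.9961] d world [0. 0. 0.] dyaw 0.0
[[0.0, 0.0, -0.0, 0.0]]
t 38.98 pos [ 0.6348 -0.192   0.0353] yaw 83.9 q [-0.45  0.53  1.67  0.01  1.04 -1.92] grip 0.466 F [-0.4 -0.2  0. ]
tilt [-0.0776  0.0421 -0.9961] d world [ 0.0002  0.0015 -0.0013] dyaw 0.5
[[-0.0, 0.0004, 0.0003, -0.002], [-0.0, 0.0004, 0.0003, -0.002], [-0.0, 0.0004, 0.0003, -0.002], [-0.0, 0.0004, 0.0003, -0.002]]
```

View pics/w27.png

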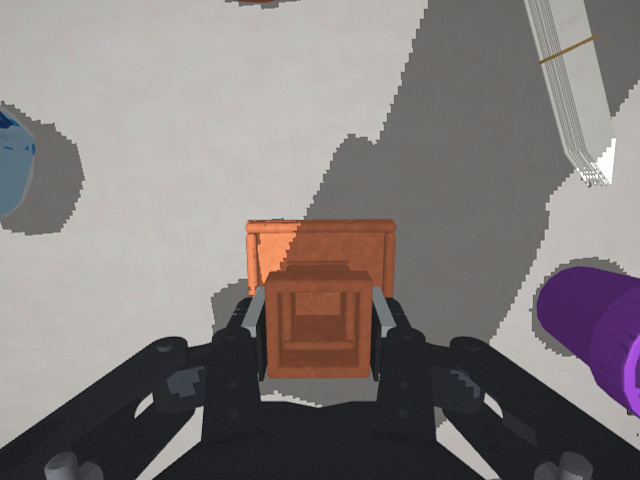

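The pot is centred on the saucer (middles at 319 and 321 px). I'll lower it slightly, release, and lift.

Call:
jog_arm --pt "0 0 0.0015 0" --pt "0 0 0 0" --pt "0 0 0 0" --pt "0 0 0 0" --pt "0 0 0 0" --pt "0 0 0 0" --pt "0 0 0 0" --pt "0 0 0 0"

```text
time: 39.65
eef_pos: [0.635, -0.192, 0.0344]
tcp_rot: [0.052, 0.998, 0.019, -0.039]
contact_force: [-0.0, -0.1, -1.1]
opening: 0.464
```

Call:
jog_arm --pt "0 0 0 0" --pt "0 0 0 0" --pt "0 0 0 0" --pt "0 0 0 0" --pt "0 0 0 0" --pt "0 0 -0.004 0" --pt "0 0 -0.01 0" --pt "0 0 -0.016 0" --grip 0.0854

```text
time: 40.32
eef_pos: [0.6352, -0.1923, 0.0625]
tcp_rot: [0.052, 0.998, 0.02, -0.043]
contact_force: [-0.1, -0.7, 0.3]
opening: 0.998
```

Call:
jog_arm --pt "0.002 0 -0.02 0" --pt "0.004 0 -0.024 0" --pt "0.006 0 -0.024 0" --pt "0.008 0 -0.022 0" --pt "0.01 0 -0.018 0" --pt "0.01 0 -0.012 0" --pt "0.006 0 -0.006 0" --pt "0.003 0 0 0"

```text
time: 40.98
eef_pos: [0.5986, -0.1941, 0.2096]
tcp_rot: [0.052, 0.998, 0.018, -0.037]
contact_force: [0.5, 0.1, 0.2]
opening: 0.999
```

```bash
python3 snap.py w28; python3 - <<'E'
from h import *
plan(0.45,0.262,.23,47.3,n=16)
im=vision.read_camera("top");cv2.imwrite("pics/top1.png",cv2.resize(im[110:310,170:500,::-1],None,fx=2.4,fy=2.4,interpolation=cv2.INTER_CUBIC))
E
```

```text
t 41.03 pos [ 0.5983 -0.194   0.209 ] yaw 84.0 q [-0.48  0.26  1.68  0.    1.29 -1.94] grip 1.000 F [ 0.6 -1.1  0.8]
tilt [-0.0722  0.0391 -0.9966] d world [0. 0. 0.] dyaw 0.0
[[0.0, 0.0, -0.0, 0.0]]
t 41.03 pos [ 0.5983 -0.194   0.209 ] yaw 84.0 q [-0.48  0.26  1.68  0.    1.29 -1.94] grip 1.000 F [ 0.6 -1.1  0.8]
tilt [-0.0722  0.0391 -0.9966] d world [-0.1483  0.456   0.021 ] dyaw -36.7
[[0.0122, 0.0274, -0.0013, 0.04], [0.0133, 0.0269, -0.0013, 0.04], [0.0143, 0.0263, -0.0013, 0.04], [0.0154, 0.0257, -0.0013, 0.04], [0.0164, 0.0251, -0.0013, 0.04], [0.0174, 0.0244, -0.0013, 0.04], [0.0184, 0.0237, -0.0013, 0.04], [0.0193, 0.0229, -0.0013, 0.04], [0.0202, 0.0221, -0.0013, 0.04], [0.0211, 0.0213, -0.0013, 0.04], [0.0219, 0.0205, -0.0013, 0.04], [0.0227, 0.0196, -0.0013, 0.04], [0.0235, 0.0186, -0.0013, 0.04], [0.0242, 0.0177, -0.0013, 0.04], [0.0249, 0.0167, -0.0013, 0.04], [0.0255, 0.0157, -0.0013, 0.04]]
```

View pics/w28.png

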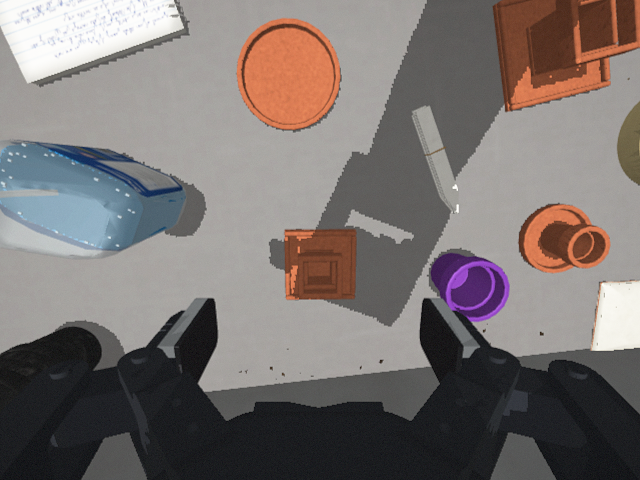

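View pics/top1.png

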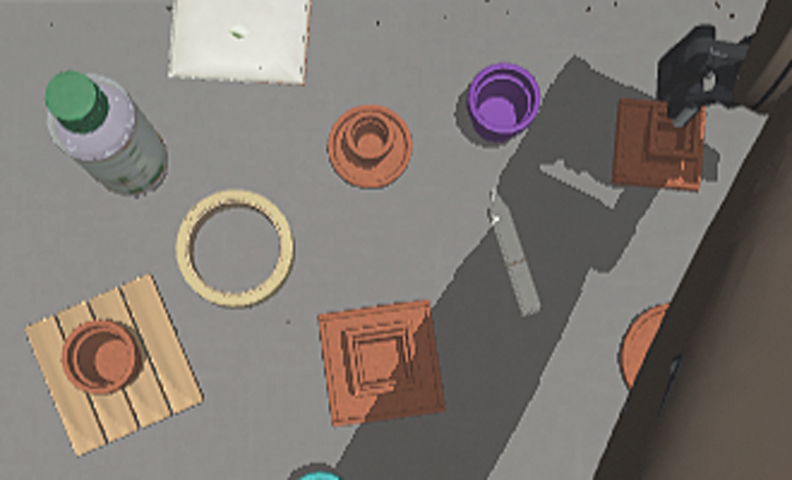

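All three placed pots look centred on their saucers. The large round pot is on the board at about (212,259) in the full top image.

```bash
python3 - <<'E'
from h import *
c=vision.get_calibration("top")
print(ray(c,170+102/2.4,110+357/2.4,.078))
plan(0.452,0.265,.23,62,n=14)
E
```

```text
[0.45349643 0.25871304 0.078     ]
t 41.08 pos [ 0.5981 -0.1938  0.2075] yaw 84.0 q [-0.48  0.26  1.68  0.    1.29 -1.94] grip 1.000 F [ 0.2 -0.1 -1. ]
tilt [-0.0739  0.0401 -0.9965] d world [-0.1461  0.4588  0.0225] dyaw -22.0
[[0.0138, 0.0315, -0.0016, 0.0274], [0.0147, 0.0311, -0.0016, 0.0274], [0.0155, 0.0307, -0.0016, 0.0274], [0.0164, 0.0303, -0.0016, 0.0274], [0.0172, 0.0298, -0.0016, 0.0274], [0.018, 0.0293, -0.0016, 0.0274], [0.0188, 0.0288, -0.0016, 0.0274], [0.0196, 0.0283, -0.0016, 0.0274], [0.0203, 0.0277, -0.0016, 0.0274], [0.0211, 0.0272, -0.0016, 0.0274], [0.0218, 0.0266, -0.0016, 0.0274], [0.0225, 0.026, -0.0016, 0.0274], [0.0232, 0.0253, -0.0016, 0.0274], [0.0239, 0.0247, -0.0016, 0.0274]]
```

Call:
jog_arm --pt "0.006 0.015 -0.001 0.027" --pt "0.012 0.025 -0.002 0.027" --pt "0.016 0.031 -0.002 0.027" --pt "0.0165 0.0305 -0.002 0.027" --pt "0.017 0.03 -0.002 0.027" --pt "0.018 0.029 -0.002 0.027" --pt "0.019 0.029 -0.001 0.027" --pt "0.0195 0.028 -0.001 0.027"

```text
time: 41.75
eef_pos: [0.5193, 0.0486, 0.223]
tcp_rot: [0.17, 0.984, 0.015, -0.05]
contact_force: [0.9, 1.1, 0.2]
opening: 1.002
```

Call:
jog_arm --pt "0.0205 0.028 0 0.027" --pt "0.021 0.027 0 0.027" --pt "0.022 0.0265 0 0.027" --pt "0.0225 0.026 0 0.027" --pt "0.02 0.021 0 0.027" --pt "0.014 0.014 0 0.027" --pt "0.008 0.008 0 0.027" --pt "0.002 0.002 0 0"

```text
time: 42.42
eef_pos: [0.4514, 0.2553, 0.226]
tcp_rot: [0.264, 0.963, 0.007, -0.061]
contact_force: [0.4, -0.3, -0.4]
opening: 0.997
```

```bash
python3 snap.py w29; python3 - <<'E'
from h import *
plan(0.453,0.261,.13,62,n=8)
E
```

```text
t 42.47 pos [0.4514 0.255  0.2257] yaw 59.4 q [ 0.28 -0.    1.93  0.08  1.31 -0.78] grip 1.002 F [-0.7  0.4 -0.1]
tilt [-0.1154  0.045  -0.9923] d world [0. 0. 0.] dyaw 0.0
[[0.0, 0.0, -0.0, 0.0]]
t 42.47 pos [0.4514 0.255  0.2257] yaw 59.4 q [ 0.28 -0.    1.93  0.08  1.31 -0.78] grip 1.002 F [-0.7  0.4 -0.1]
tilt [-0.1154  0.045  -0.9923] d world [ 0.0016  0.006  -0.0957] dyaw 2.6
[[0.0002, 0.0008, 0.012, -0.0056], [0.0002, 0.0008, 0.012, -0.0056], [0.0002, 0.0008, 0.012, -0.0056], [0.0002, 0.0008, 0.012, -0.0056], [0.0002, 0.0008, 0.012, -0.0056], [0.0002, 0.0008, 0.012, -0.0056], [0.0002, 0.0008, 0.012, -0.0056], [0.0002, 0.0008, 0.012, -0.0056]]
```

View pics/w29.png

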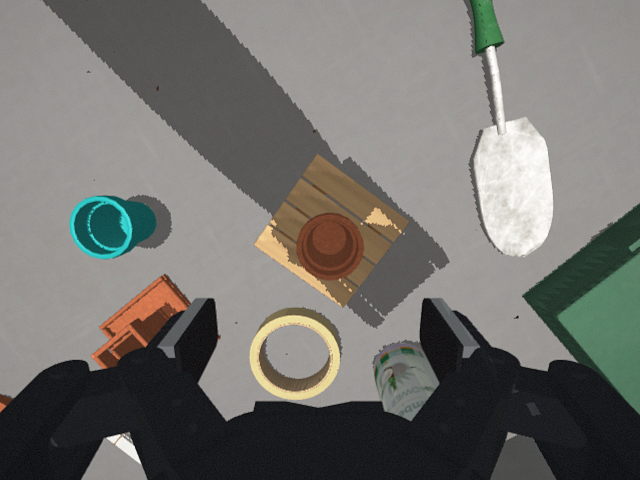

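The large round pot is upright on the board at (330,245). The fast base swing raised the tilt to 0.12 rad, so I'll use small z jiggles here, in free space, to bring it down.

Call:
jog_arm --pt "0 0 0.002 0" --pt "0 0 -0.002 0" --pt "0 0 0.002 0" --pt "0 0 -0.002 0" --pt "0 0 0.002 0" --pt "0 0 -0.002 0" --pt "0 0 0.002 0" --pt "0 0 -0.002 0"

```text
time: 43.13
eef_pos: [0.4523, 0.2505, 0.2221]
tcp_rot: [0.265, 0.962, 0.005, -0.064]
contact_force: [-0.3, -1.0, 0.3]
opening: 0.998
```

```bash
python3 - <<'E'
from h import *
plan(0.453,0.261,.13,62,n=1)
E
```

```text
t 43.13 pos [0.4523 0.2505 0.2221] yaw 59.2 q [ 0.27  0.    1.94  0.08  1.31 -0.78] grip 0.998 F [-0.3 -1.   0.3]
tilt [-0.1204  0.0426 -0.9918] d world [ 0.0007  0.0105 -0.0921] dyaw 2.8
[[0.0048, 0.0094, 0.0921, -0.0482]]
```

Call:
jog_arm --pt "0 0 0.0005 0" --pt "0 0 0.0005 0" --pt "0 0 0.0005 0" --pt "0 0 0.0005 0" --pt "0 0 0.0005 0" --pt "0 0 0.0005 0" --pt "0 0 0.0005 0" --pt "0 0 0.0005 0"

```text
time: 43.8
eef_pos: [0.4523, 0.2508, 0.2188]
tcp_rot: [0.265, 0.962, 0.005, -0.063]
contact_force: [-0.2, -0.1, -0.0]
opening: 0.999
```

```bash
python3 - <<'E'
from h import *
plan(0.453,0.261,.13,62,n=1)
E
```

```text
t 43.80 pos [0.4523 0.2508 0.2188] yaw 59.2 q [ 0.28  0.01  1.94  0.08  1.3  -0.78] grip 0.999 F [-0.2 -0.1 -0. ]
tilt [-0.1186  0.0431 -0.992 ] d world [ 0.0007  0.0102 -0.0888] dyaw 2.8
[[0.0046, 0.0092, 0.0888, -0.0483]]
```

```bash
python3 - <<'E'
from h import *
im=cv2.imread("pics/w29.png")
cv2.imwrite("pics/w29c.png",cv2.resize(im[190:310,270:390],None,fx=5,fy=5,interpolation=cv2.INTER_CUBIC))
E
```

```text
(no output)
```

View pics/w29c.png

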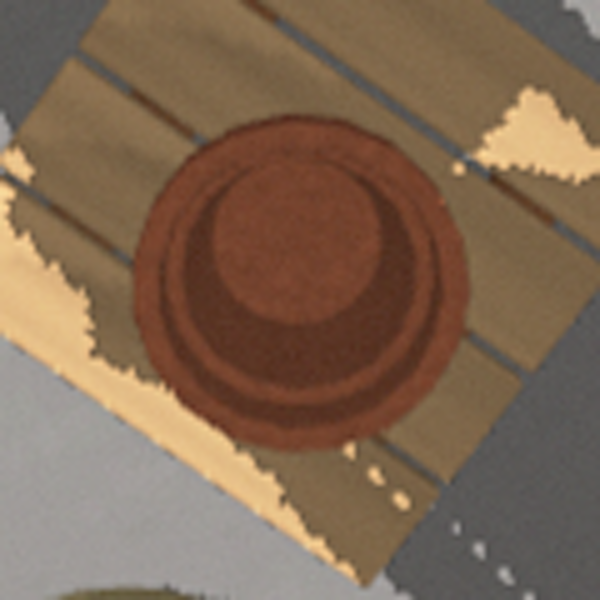

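```bash
python3 - <<'E'
from h import *
c=np.load("wc_w29.npy",allow_pickle=True).item()
print(ray(c,330.3,246.7,.078))
plan(0.453,0.261,.15,70,n=8)
E
```

```text
[0.45251465 0.26355693 0.078     ]
t 43.80 pos [0.4523 0.2508 0.2188] yaw 59.2 q [ 0.28  0.01  1.94  0.08  1.3  -0.78] grip 0.999 F [-0.2 -0.1 -0. ]
tilt [-0.1186  0.0431 -0.992 ] d world [ 0.0007  0.0102 -0.0688] dyaw 10.8
[[0.0006, 0.0011, 0.0086, -0.0235], [0.0006, 0.0012, 0.0086, -0.0235], [0.0005, 0.0012, 0.0086, -0.0235], [0.0005, 0.0012, 0.0086, -0.0235], [0.0005, 0.0012, 0.0086, -0.0235], [0.0004, 0.0012, 0.0086, -0.0235], [0.0004, 0.0012, 0.0086, -0.0235], [0.0004, 0.0012, 0.0086, -0.0235]]
```

```bash
cat >> h.py <<'E'
def plan2(x,y,z,yaw=None,n=1):
    s,R=pose();y0=np.arctan2(R[1,1],R[0,1]);d=np.array([x,y,z])-s['eef_pos']
    dy=0 if yaw is None else (np.radians(yaw)-y0+np.pi/2)%np.pi-np.pi/2
    print("t %.2f pos %s yaw %.1f grip %.3f F %s tilt %s"%(s['time'],s['eef_pos'].round(4),np.degrees(y0),s['opening'],s['contact_force'].round(1),R[:2,2].round(4)))
    for f in (0,.5,1): print(f,"total tool d",(Ro.from_rotvec([0,0,dy*f]).as_matrix()@R).T.dot(d).round(4),"spin",round(-dy,3))
E
python3 -c "
from h import *
plan2(.453,.2625,.14,70)"
```

```text
t 43.80 pos [0.4523 0.2508 0.2188] yaw 59.2 grip 0.999 F [-0.2 -0.1 -0. ] tilt [-0.1186  0.0431]
0 total tool d [-0.0044  0.0123  0.0786] spin -0.188
0.5 total tool d [-0.0054  0.0128  0.0785] spin -0.188
1 total tool d [-0.0064  0.0131  0.0783] spin -0.188
```

Call:
jog_arm --pt "-0.0005 0.001 0.004 -0.02" --pt "-0.0005 0.0015 0.008 -0.025" --pt "-0.001 0.002 0.011 -0.03" --pt "-0.001 0.002 0.013 -0.03" --pt "-0.001 0.002 0.013 -0.03" --pt "-0.001 0.002 0.012 -0.03" --pt "-0.0005 0.001 0.008 -0.02" --pt "0 0 0.003 0"

```text
time: 44.47
eef_pos: [0.4539, 0.2629, 0.1409]
tcp_rot: [0.166, 0.984, 0.012, -0.062]
contact_force: [-1.0, -0.3, 0.5]
opening: 0.997
```

```bash
python3 -c "
from h import *
plan2(.453,.2625,.075,70)"
```

```text
t 44.47 pos [0.4539 0.2629 0.1409] yaw 70.8 grip 0.997 F [-1.  -0.3  0.5] tilt [-0.1173  0.0435]
0 total tool d [-0.0075 -0.0008  0.0654] spin 0.014
0.5 total tool d [-0.0075 -0.0008  0.0654] spin 0.014
1 total tool d [-0.0075 -0.0008  0.0654] spin 0.014
```

Call:
jog_arm --pt "-0.0005 0 0.004 0" --pt "-0.001 0 0.007 0" --pt "-0.0015 0 0.01 0" --pt "-0.0015 0 0.011 0" --pt "-0.0015 0 0.011 0" --pt "-0.001 0 0.01 0" --pt "-0.0005 0 0.006 0" --pt "0 0 0.002 0"

```text
time: 45.13
eef_pos: [0.4541, 0.263, 0.0732]
tcp_rot: [0.167, 0.984, 0.012, -0.061]
contact_force: [0.3, -0.2, 0.3]
opening: 1.003
```

```bash
python3 snap.py w30; python3 -c "
from h import *
plan2(.452,.2625,.058,70)"
```

```text
t 45.18 pos [0.4537 0.2629 0.073 ] yaw 70.8 q [ 0.3   0.21  2.01  0.09  1.02 -0.99] grip 0.998 F [-0.4 -0.1 -0.3]
tilt [-0.1174  0.0433 -0.9921] d world [0. 0. 0.] dyaw 0.0
[[0.0, 0.0, -0.0, 0.0]]
t 45.18 pos [0.4537 0.2629 0.073 ] yaw 70.8 grip 0.998 F [-0.4 -0.1 -0.3] tilt [-0.1174  0.0433]
0 total tool d [-0.0004 -0.001   0.0151] spin 0.013
0.5 total tool d [-0.0004 -0.001   0.0151] spin 0.013
1 total tool d [-0.0004 -0.001   0.0151] spin 0.013
```

View pics/w30.png

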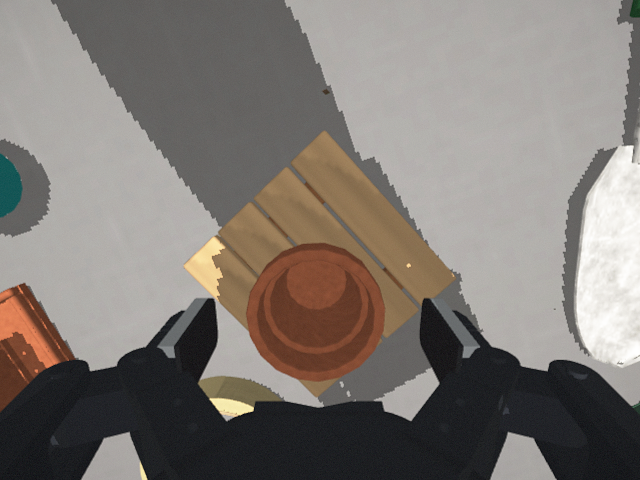

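The pot rim at (316,312) is centred between the jaws. Descending 15 mm, then closing.

Call:
jog_arm --pt "0 0 0.003 0" --pt "0 -0.0005 0.004 0" --pt "0 -0.0005 0.004 0" --pt "0 0 0.003 0" --pt "0 0 0.001 0" --pt "0 0 0 0" --pt "0 0 0 0" --pt "0 0 0 0"

```text
time: 45.85
eef_pos: [0.4528, 0.2631, 0.0581]
tcp_rot: [0.167, 0.984, 0.012, -0.06]
contact_force: [-0.1, -0.7, -0.2]
opening: 1.002
```

Call:
jog_arm --pt "0 0 0 0" --pt "0 0 0 0" --pt "0 0 0 0" --pt "0 0 0 0" --pt "0 0 0 0" --pt "0 0 0 0" --pt "0 0 0 0" --pt "0 0 0 0" --grip 0.03 --grip_force 35

```text
time: 46.52
eef_pos: [0.4535, 0.2632, 0.059]
tcp_rot: [0.166, 0.984, 0.013, -0.059]
contact_force: [-0.8, -0.0, 0.2]
opening: 0.674
```

```bash
python3 snap.py w31; python3 -c "
from h import *
plan2(.453,.263,.13,70)"
```

```text
t 46.57 pos [0.4535 0.2631 0.0591] yaw 70.8 q [ 0.3   0.23  2.02  0.09  0.99 -0.99] grip 0.670 F [ 0.1 -0.4  0.2]
tilt [-0.1123  0.0447 -0.9927] d world [0. 0. 0.] dyaw 0.0
[[0.0, 0.0, -0.0, 0.0]]
t 46.57 pos [0.4535 0.2631 0.0591] yaw 70.8 grip 0.670 F [ 0.1 -0.4  0.2] tilt [-0.1123  0.0447]
0 total tool d [ 0.009   0.0001 -0.0704] spin 0.014
0.5 total tool d [ 0.009   0.0001 -0.0704] spin 0.014
1 total tool d [ 0.009   0.0001 -0.0704] spin 0.014
```

View pics/w31.png

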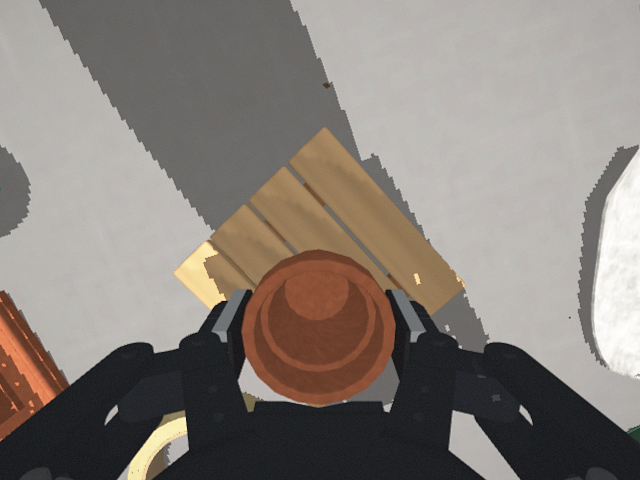

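Gripped; the 57 mm opening matches the rim. Lifting straight up.

Call:
jog_arm --pt "0.0005 0 -0.005 0" --pt "0.001 0 -0.009 0" --pt "0.002 0 -0.014 0" --pt "0.002 0 -0.018 0" --pt "0.0025 0 -0.02 0" --pt "0.0025 0 -0.018 0" --pt "0.0015 0 -0.012 0" --pt "0.0005 0 -0.005 0"

```text
time: 47.23
eef_pos: [0.4502, 0.262, 0.1653]
tcp_rot: [0.167, 0.984, 0.011, -0.063]
contact_force: [0.4, -0.1, -1.6]
opening: 0.676
```

```bash
python3 -c "
from h import *
plan2(.456,-.198,.165,70)"
```

```text
t 47.23 pos [0.4502 0.262  0.1653] yaw 70.8 grip 0.676 F [ 0.4 -0.1 -1.6] tilt [-0.1196  0.0425]
0 total tool d [-0.1556 -0.4324 -0.02  ] spin 0.014
0.5 total tool d [-0.1585 -0.4313 -0.0203] spin 0.014
1 total tool d [-0.1614 -0.4302 -0.0207] spin 0.014
```

Call:
jog_arm --pt "-0.002 -0.0055 0 0" --pt "-0.004 -0.011 -0.001 0" --pt "-0.006 -0.0165 -0.001 0" --pt "-0.0075 -0.021 -0.001 0" --pt "-0.008 -0.023 -0.001 0" --pt "-0.008 -0.023 -0.001 0" --pt "-0.008 -0.023 -0.001 0" --pt "-0.008 -0.023 -0.001 0"

```text
time: 47.9
eef_pos: [0.4475, 0.0995, 0.162]
tcp_rot: [0.163, 0.984, 0.01, -0.066]
contact_force: [0.3, -0.1, -0.5]
opening: 0.673
```

```bash
python3 -c "
from h import *
plan2(.456,-.198,.165)"
```

```text
t 47.90 pos [0.4475 0.0995 0.162 ] yaw 71.2 grip 0.673 F [ 0.3 -0.1 -0.5] tilt [-0.1259  0.0413]
0 total tool d [-0.1025 -0.2789 -0.0163] spin 0
0.5 total tool d [-0.1025 -0.2789 -0.0163] spin 0
1 total tool d [-0.1025 -0.2789 -0.0163] spin 0
```

Call:
jog_arm --pt "-0.008 -0.023 -0.001 0" --pt "-0.0085 -0.023 -0.001 0" --pt "-0.0085 -0.023 -0.001 0" --pt "-0.0085 -0.023 -0.001 0" --pt "-0.0085 -0.023 -0.001 0" --pt "-0.0085 -0.023 -0.001 0" --pt "-0.0085 -0.021 -0.001 0" --pt "-0.007 -0.019 -0.001 0"

```text
time: 48.57
eef_pos: [0.4417, -0.1052, 0.1514]
tcp_rot: [0.165, 0.983, 0.01, -0.075]
contact_force: [1.5, -0.1, -1.3]
opening: 0.676
```

```bash
python3 -c "
from h import *
plan2(.456,-.198,.165)"
```

```text
t 48.57 pos [ 0.4417 -0.1052  0.1514] yaw 71.0 grip 0.676 F [ 1.5 -0.1 -1.3] tilt [-0.1444  0.0448]
0 total tool d [-0.0413 -0.0832 -0.0196] spin 0
0.5 total tool d [-0.0413 -0.0832 -0.0196] spin 0
1 total tool d [-0.0413 -0.0832 -0.0196] spin 0
```

Call:
jog_arm --pt "-0.008 -0.017 -0.002 0" --pt "-0.008 -0.015 -0.002 0" --pt "-0.007 -0.012 -0.002 0" --pt "-0.006 -0.009 -0.001 0" --pt "-0.005 -0.006 0 0" --pt "-0.003 -0.004 0 0" --pt "-0.001 -0.001 0 0" --pt "0 0 0 0"

```text
time: 49.23
eef_pos: [0.4493, -0.1875, 0.1449]
tcp_rot: [0.169, 0.982, 0.013, -0.083]
contact_force: [0.1, -0.1, -1.9]
opening: 0.677
```

```bash
python3 snap.py w32; python3 -c "
from h import *
plan2(.456,-.198,.07)"
```

```text
t 49.28 pos [ 0.4493 -0.1872  0.1449] yaw 70.5 q [-0.58  0.07  2.02 -0.05  1.21 -1.79] grip 0.672 F [ 0.3  0.3 -1.9]
tilt [-0.1579  0.053  -0.986 ] d world [0. 0. 0.] dyaw 0.0
[[0.0, 0.0, -0.0, 0.0]]
t 49.28 pos [ 0.4493 -0.1872  0.1449] yaw 70.5 grip 0.672 F [ 0.3  0.3 -1.9] tilt [-0.1579  0.053 ]
0 total tool d [-0.0223 -0.0077  0.0722] spin 0
0.5 total tool d [-0.0223 -0.0077  0.0722] spin 0
1 total tool d [-0.0223 -0.0077  0.0722] spin 0
```

View pics/w32.png

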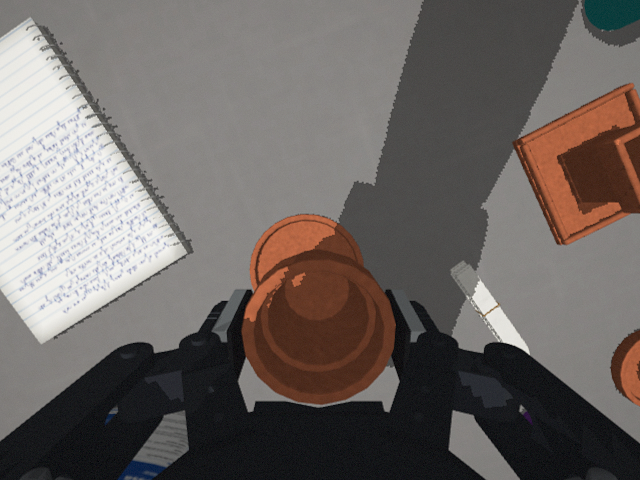

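```bash
python3 -c "
from h import *
plan2(.458,-.198,.058)"
```

```text
t 49.28 pos [ 0.4493 -0.1872  0.1449] yaw 70.5 grip 0.672 F [ 0.3  0.3 -1.9] tilt [-0.1579  0.053 ]
0 total tool d [-0.0262 -0.007   0.0837] spin 0
0.5 total tool d [-0.0262 -0.007   0.0837] spin 0
1 total tool d [-0.0262 -0.007   0.0837] spin 0
```

Call:
jog_arm --pt "-0.0015 -0.0005 0.005 0" --pt "-0.003 -0.001 0.009 0" --pt "-0.004 -0.001 0.013 0" --pt "-0.0045 -0.001 0.014 0" --pt "-0.0045 -0.001 0.014 0" --pt "-0.004 -0.001 0.013 0" --pt "-0.003 -0.001 0.009 0" --pt "-0.001 -0.0005 0.004 0"

```text
time: 49.95
eef_pos: [0.4591, -0.1944, 0.055]
tcp_rot: [0.166, 0.983, 0.012, -0.081]
contact_force: [-0.6, -0.8, -1.6]
opening: 0.674
```

```bash
python3 snap.py w33; python3 -c "
from h import *
plan2(.458,-.198,.049)"
```

```text
t 50.00 pos [ 0.4586 -0.1941  0.0545] yaw 70.9 q [-0.58  0.23  2.04 -0.05  1.04 -1.79] grip 0.677 F [-1.9  1.4 -1.7]
tilt [-0.1571  0.0523 -0.9862] d world [0. 0. 0.] dyaw 0.0
[[0.0, 0.0, -0.0, 0.0]]
t 50.00 pos [ 0.4586 -0.1941  0.0545] yaw 70.9 grip 0.677 F [-1.9  1.4 -1.7] tilt [-0.1571  0.0523]
0 total tool d [-0.0016 -0.0039  0.0053] spin 0
0.5 total tool d [-0.0016 -0.0039  0.0053] spin 0
1 total tool d [-0.0016 -0.0039  0.0053] spin 0
```

View pics/w33.png

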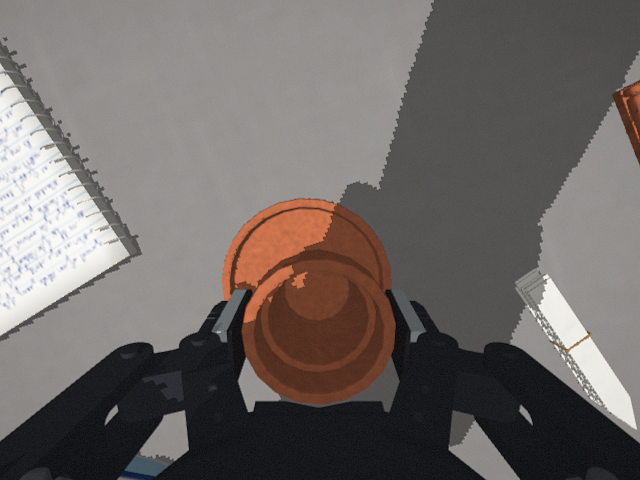

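Call:
jog_arm --pt "-0.0005 -0.0015 0.001 0" --pt "-0.0005 -0.0015 0.001 0" --pt "-0.0005 -0.001 0.002 0" --pt "0 0 0.001 0" --pt "0 0 0 0" --pt "0 0 0 0" --pt "0 0 0 0" --pt "0 0 0 0"

```text
time: 50.67
eef_pos: [0.4596, -0.1993, 0.0515]
tcp_rot: [0.166, 0.983, 0.012, -0.08]
contact_force: [0.0, 0.5, -0.9]
opening: 0.676
```

```bash
python3 snap.py w34; python3 -c "
from h import *
plan2(.458,-.198,.049)"
```

```text
t 50.72 pos [ 0.4596 -0.1994  0.0515] yaw 70.9 q [-0.59  0.24  2.03 -0.05  1.03 -1.8 ] grip 0.673 F [ 0.4  0.6 -1.4]
tilt [-0.1528  0.0493 -0.987 ] d world [0. 0. 0.] dyaw 0.0
[[0.0, 0.0, -0.0, 0.0]]
t 50.72 pos [ 0.4596 -0.1994  0.0515] yaw 70.9 grip 0.673 F [ 0.4  0.6 -1.4] tilt [-0.1528  0.0493]
0 total tool d [0.0015 0.0008 0.0028] spin 0
0.5 total tool d [0.0015 0.0008 0.0028] spin 0
1 total tool d [0.0015 0.0008 0.0028] spin 0
```

View pics/w34.png

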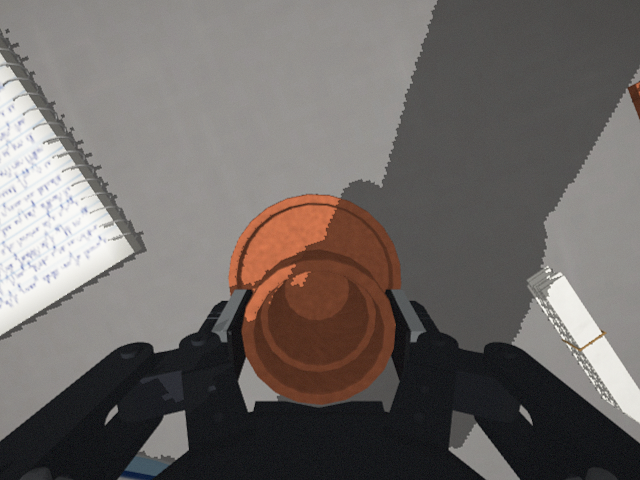

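Call:
jog_arm --pt "0.001 0 0.002 0" --pt "0.001 0 0.0015 0" --pt "0 0 0.0005 0" --pt "0 0 0 0" --pt "0 0 0 0" --pt "0 0 0 0" --pt "0 0 0 0" --pt "0 0 0 0"

```text
time: 51.38
eef_pos: [0.4574, -0.1988, 0.0486]
tcp_rot: [0.166, 0.983, 0.011, -0.079]
contact_force: [-0.1, -0.3, -0.9]
opening: 0.676
```

```bash
python3 -c "
from h import *
plan2(.458,-.198,.049)"
```

```text
t 51.38 pos [ 0.4574 -0.1988  0.0486] yaw 70.9 grip 0.676 F [-0.1 -0.3 -0.9] tilt [-0.1517  0.0485]
0 total tool d [-0.0002  0.0009 -0.0005] spin 0
0.5 total tool d [-0.0002  0.0009 -0.0005] spin 0
1 total tool d [-0.0002  0.0009 -0.0005] spin 0
```

Close to contact; the measured vertical force is −0.9 N, against −1.6 to −1.9 N while hanging. Lowering another millimetre and releasing.

Call:
jog_arm --pt "0 0 0.0012 0" --pt "0 0 0 0" --pt "0 0 0 0" --pt "0 0 0 0" --pt "0 0 0 0" --pt "0 0 0 0" --pt "0 0 0 0" --pt "0 0 0 0"

```text
time: 52.05
eef_pos: [0.4576, -0.1989, 0.0485]
tcp_rot: [0.165, 0.983, 0.011, -0.079]
contact_force: [-0.3, 0.2, 0.6]
opening: 0.676
```

Call:
jog_arm --pt "0 0 0 0" --pt "0 0 0 0" --pt "0 0 0 0" --pt "0 0 0 0" --pt "0 0 0 0" --pt "0.001 0 -0.006 0" --pt "0.002 0 -0.012 0" --pt "0.003 0 -0.018 0" --grip 0.0854

```text
time: 52.72
eef_pos: [0.4549, -0.1972, 0.0831]
tcp_rot: [0.165, 0.983, 0.013, -0.083]
contact_force: [0.3, 0.5, 0.2]
opening: 1.003
```

Call:
jog_arm --pt "0.003 0 -0.02 0" --pt "0.003 0 -0.022 0" --pt "0.003 0 -0.022 0" --pt "0.003 0 -0.022 0" --pt "0.002 0 -0.02 0" --pt "0.002 0 -0.014 0" --pt "0.001 0 -0.008 0" --pt "0 0 -0.002 0"

```text
time: 53.38
eef_pos: [0.461, -0.199, 0.2329]
tcp_rot: [0.165, 0.983, 0.01, -0.077]
contact_force: [-0.0, -0.8, 0.2]
opening: 1.001
```

```bash
python3 snap.py w35; python3 -c "
from h import *
plan2(.4,.3,.25)"
```

```text
t 53.43 pos [ 0.4611 -0.1991  0.2328] yaw 70.9 q [-0.59 -0.    1.92 -0.04  1.37 -1.81] grip 1.000 F [ 0.4 -0.2 -0.2]
tilt [-0.1481  0.0459 -0.9879] d world [0. 0. 0.] dyaw 0.0
[[0.0, 0.0, -0.0, 0.0]]
t 53.43 pos [ 0.4611 -0.1991  0.2328] yaw 70.9 grip 1.000 F [ 0.4 -0.2 -0.2] tilt [-0.1481  0.0459]
0 total tool d [0.2212 0.4516 0.0149] spin 0
0.5 total tool d [0.2212 0.4516 0.0149] spin 0
1 total tool d [0.2212 0.4516 0.0149] spin 0
```

View pics/w35.png

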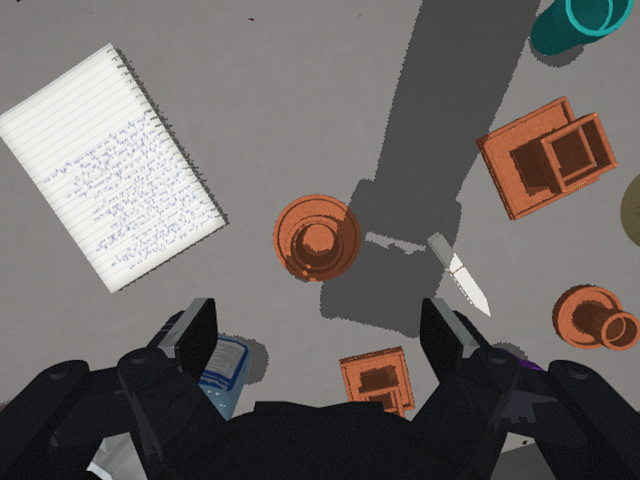

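All four pots stand on their saucers. I'll move the arm aside at height so the top camera can check.

Call:
jog_arm --pt "0.005 0.01 -0.003 0" --pt "0.01 0.02 -0.003 0" --pt "0.014 0.028 -0.002 0" --pt "0.015 0.03 0 0" --pt "0.015 0.03 0 0" --pt "0.015 0.03 0 0" --pt "0.015 0.03 0 0" --pt "0.015 0.03 0 0"

```text
time: 54.1
eef_pos: [0.4272, 0.0401, 0.2491]
tcp_rot: [0.171, 0.981, 0.013, -0.086]
contact_force: [-0.0, 0.2, -0.1]
opening: 1.001
```

Call:
jog_arm --pt "0.015 0.03 0 0" --pt "0.015 0.03 0 0" --pt "0.015 0.03 0 0" --pt "0.015 0.03 0 0" --pt "0.015 0.03 0 0" --pt "0.012 0.022 0 0" --pt "0.008 0.014 0 0" --pt "0.003 0.005 0 0"

```text
time: 54.77
eef_pos: [0.3858, 0.2702, 0.257]
tcp_rot: [0.167, 0.981, 0.011, -0.097]
contact_force: [0.0, -0.3, -0.0]
opening: 1.001
```

```bash
python3 - <<'E'
from h import *
plan2(.4,.3,.25)
im=vision.read_camera("top");cv2.imwrite("pics/top2f.png",im[:,:,::-1]);cv2.imwrite("pics/top2.png",cv2.resize(im[120:300,280:500,::-1],None,fx=3.6,fy=3.3,interpolation=cv2.INTER_CUBIC))
s=vision.read_camera("scene");cv2.imwrite("pics/scene2.png",s[:,:,::-1])
E
```

```text
t 54.77 pos [0.3858 0.2702 0.257 ] yaw 70.7 grip 1.001 F [ 0.  -0.3 -0. ] tilt [-0.1864  0.0536]
0 total tool d [-0.0048  0.0329  0.0058] spin 0
0.5 total tool d [-0.0048  0.0329  0.0058] spin 0
1 total tool d [-0.0048  0.0329  0.0058] spin 0
```

View pics/top2.png

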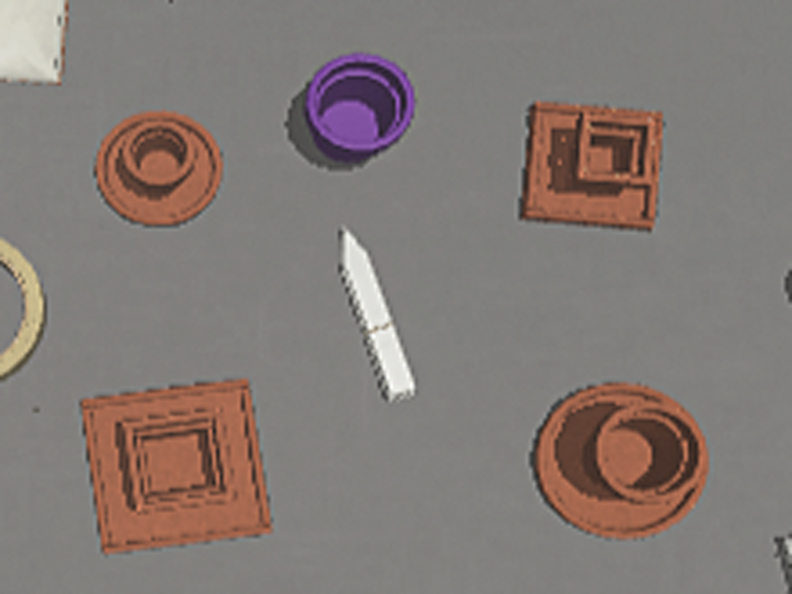

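View pics/scene2.png

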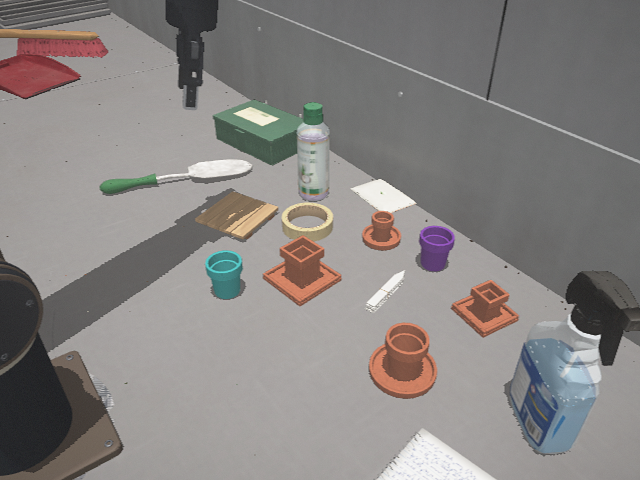

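```bash
python3 - <<'E'
from h import *
c=vision.get_calibration("top");T=lambda x,y:(280+x/3.6,120+y/3.3)
for n,p,z,s in (("LR",(648,455),.067,(.456,-.198)),("SR",(157,155),.051,(.6345,.0543)),("LS",(176,462),.067,(.453,.045)),("SS",(613,149),.051,(.6352,-.1875))):
    r=ray(c,*T(*p),z)[:2];print(n,r.round(4),((r-s)*1000).round(1),"mm", np.round(proj(c,[*s,z])))
poly(c,[(583,110),(649,126),(643,188),(577,180)],(280,120),3.6,.051)
im=cv2.imread("pics/top2f.png")
for i,(x,y) in enumerate([(300,145),(432,138),(305,235),(430,235)]):
    cr=cv2.resize(im[y:y+52,x:x+52],None,fx=7,fy=7,interpolation=cv2.INTER_CUBIC)
    if i==0: A=[]
    A.append(cr[:,:364])
cv2.imwrite("pics/top2m.png",cv2.resize(np.vstack([np.hstack(A[:2]),np.hstack(A[2:])]),(596,596)))
E
```

```text
LR [ 0.4551 -0.197 ] [-0.9  1. ] mm [461. 257.]
SR [0.6319 0.0541] [-2.6 -0.2] mm [324. 166.]
LS [0.4515 0.0446] [-1.5 -0.4] mm [329. 259.]
SS [ 0.634  -0.1887] [-1.2 -1.2] mm [450. 165.]
[ 0.6403 -0.1888] [(0.0384, 83.7), (0.0359, 75.5), (0.034, 82.9), (0.0351, 82.6)]
```

View pics/top2m.png

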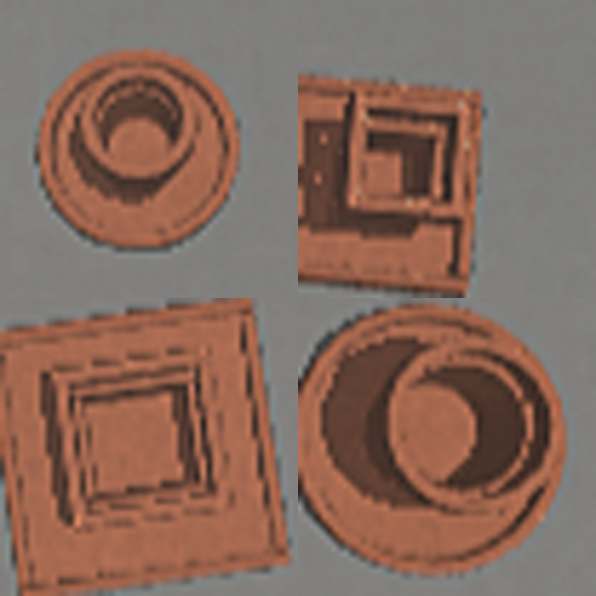

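Every pot is within about 3 mm of its saucer centre, and both square pots line up with their saucers. In the scene image the bottle cap is still at (313,113), unchanged. Handing in.

```bash
python3 -c "
from plant import workorder
print(workorder.sign_off())"
```

```text
the job is handed in; nothing more can be done
None
```

All four pots are on their own saucers and the job is handed in; the sign-off gives no verdict. I parked the large round pot on the board, then moved large square, small round and small square to their saucers, and the large round pot last. The clock was at about 55 s of the 144 s.

- **Position:** in the last top view the pot centres were off their saucer centres by about 1.3 mm (large round), 2.6 mm (small round), 1.6 mm (large square) and 1.7 mm (small square). The limit is 12 mm.
- **Posture:** all four stood upright. By eye, both square pots were parallel to their saucers.
- **Bottle:** its cap was at the same spot in the scene view as at the start.

- **Tool tilt:** the gripper's tilt crept up to about 0.19 rad over the run, because the moves cannot correct it. My attempts to shake it out at a safe height did little. The small square and large round pots were therefore held slightly tilted before release, and both settled flat.
- **Checks that disagreed:** the scene camera read pot positions about 5 mm off the top and wrist cameras, which agreed with each other, so I used those. My last numeric check of the small square pot's outline used a wrong vertical scale, so I discarded it and relied on the centre measurement and the picture.

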